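# Tip the used vials out of the flip-top box

### The job

Empty the blue flip-top vial box into the steel tray: release its orange catch by pinching it towards the fixed blue rib while the box stands on the worktop, then pick the box up, turn it over close above the tray so that the lid swings open and all four vials spill into the tray. Turn the empty box upright again so that its lid drops shut, and set it down (do not drop it) on the free worktop outside the tray, leaving the wash bottle, the flask and the amber bottle where they stand.

Things in the scene. Friction and masses are not known exactly. Their poses are not given: they have to be found in the camera images.
- box_mid (a point): Flip-top vial box: open blue body 150 x 66 x 42 mm (x, y, z), walls and floor 3 mm, about 0.3 kg empty. This point is its centre, 21 mm above its underside. x runs from the hinged end (at the start turned to the robot's right) to the catch end (to its left), z up out of its mouth. Grasp it by its plain side walls, 66 mm apart along y; the hinged half (x -75 to -8 mm) has only the flat lid on top.
- box_lip (a point): Middle of the box's rim at its catch end (75 mm along x and 21 mm above box_mid; same axes): the edge over which the vials leave. A steel keeper loop on the wall here reaches 10 mm out and 13.5 mm above the rim.
- lid (a joint): Clear flat lid, 146 x 61 x 3 mm, narrower than the body so it swings between fingers on the side walls; 0.075 kg with catch. Free hinge across the rim at the -x end (75 mm behind, 21.5 mm above box_mid). 0 shut, up to 1.9 rad open. Once the catch is free, only gravity moves it: it falls shut with the box upright and hangs open with the box past 90 degrees, hinged end uppermost.
- catch (a joint): Orange sliding catch on the lid. 0: tongue under the keeper, lid locked; 0.012 m: pulled back to its stop (towards the hinge, -x), free. It clears the keeper beyond 0.008 m; pull it fully back. It slides stiffly (about 5 N) and stays where left; this is more than the box's own grip on the worktop: pushed alone it drags the box along, so pinch it together with the rib.
- catch_button (a point): Grip block of the catch, orange, 10 mm along x, 26 mm along y, 16 mm tall; this point is mid-block, axes as the box, 14 mm above the lid and 6 mm below the block's top. Locked, it stands 41 mm in front of the rib (centre to centre), released 29 mm. In front of it only the 4 mm thick tongue lies on the lid; the keeper is 37 mm ahead of it when locked.
- rib (a point): Fixed blue rib across the lid, 6 mm along x, 26 mm along y, 20 mm tall above the lid; this point is 14 mm above the lid, 6 mm below its top. Rib and locked block together measure 49 mm over their outer faces, released 37 mm.
- vial_0_mid (a point): Capped sample vial, 27 mm thick, 68 mm long, 28 g, white label and black screw cap; this point is the middle of its length, z is its long axis. Lies in the box at the start.
- vial_1_mid (a point): Capped sample vial, 27 mm thick, 68 mm long, 28 g, white label and black screw cap; this point is the middle of its length, z is its long axis. Lies in the box at the start.
- vial_2_mid (a point): Capped sample vial, 27 mm thick, 68 mm long, 28 g, white label and black screw cap; this point is the middle of its length, z is its long axis. Lies in the box at the start.
- vial_3_mid (a point): Capped sample vial, 27 mm thick, 68 mm long, 28 g, white label and black screw cap; this point is the middle of its length, z is its long axis. Lies in the box at the start.
- tray_floor (a point): Steel tray, open box 230 mm (its x) by 180 mm (its y), 50 mm tall with a rolled rim to 53 mm, walls 3 mm, 0.8 kg, loose on the worktop. This point is the centre of its inner floor, 2 mm above the floor and 5 mm above the worktop.
- flask: Glass flask, 62 mm wide, 138 mm tall, at the back of the worktop; origin at its foot. Not to be disturbed.
- wash_bottle: White wash bottle with a blue cap and bent spout, 104 x 68 mm, 213 mm tall, at the back of the worktop; origin at its foot. Not to be disturbed.
- amber_bottle: Amber bottle with a red cap, 84 mm wide, 199 mm tall, at the back of the worktop; origin at its foot. Not to be disturbed.
- vial_box: The same box; origin at the middle of its underside, axes as box_mid.

How it is judged (in metres and radians):
On the way, in this order (a step that is already met when the one before it is completed fails the run):
1. the catch is pulled back clear of the keeper while the box stands on the worktop with its lid shut (value of joint catch above 0.0095 m and angle between box_mid's own z axis and vertical below 0.1 rad and height (world z) of box_mid between 0.015 and 0.027 m), for 0.2 s.
2. the box is held turned over with its lid hanging open, low over the tray (angle between box_mid's own z axis and vertical above 1.75 rad and value of joint lid above 0.3 rad and contact force between the fingers and vial_box above 0.5 N and horizontal distance between box_mid and tray_floor below 0.17 m and z of box_mid in the frame of tray_floor below 0.28 m), for 0.1 s.
3. the box stands upright on the worktop while it is still held (angle between box_mid's own z axis and vertical below 0.1 rad and height (world z) of box_mid between 0.015 and 0.027 m and contact force between the fingers and vial_box above 0.5 N), for 0.1 s.
At the end, for the whole second after the job is handed in: All four vials lie inside the tray (their middles within its walls and below its rim); the box stands upright (within 0.1 rad) on the worktop outside the tray, at rest, its lid shut (below 0.08 rad) (x of vial_0_mid in the frame of tray_floor between -0.115 and 0.115 m and y of vial_0_mid in the frame of tray_floor between -0.09 and 0.09 m and z of each of vial_0_mid, vial_1_mid, vial_2_mid, vial_3_mid in the frame of tray_floor below 0.05 m and x of vial_1_mid in the frame of tray_floor between -0.115 and 0.115 m and y of vial_1_mid in the frame of tray_floor between -0.09 and 0.09 m and x of vial_2_mid in the frame of tray_floor between -0.115 and 0.115 m and y of vial_2_mid in the frame of tray_floor between -0.09 and 0.09 m and x of vial_3_mid in the frame of tray_floor between -0.115 and 0.115 m and y of vial_3_mid in the frame of tray_floor between -0.09 and 0.09 m and angle between box_mid's own z axis and vertical below 0.1 rad and height (world z) of box_mid between 0.015 and 0.027 m and value of joint lid below 0.08 rad and linear speed of vial_box below 0.02 m/s and horizontal distance between box_mid and tray_floor above 0.1 m); the robot touches nothing.
It fails at once if the flask, the wash bottle or the amber bottle is moved by more than 30 mm (distance of any of flask, wash_bottle, amber_bottle from where it was at the start of the episode above 0.03 m).
It also fails if it takes over 72 s, if anything falls off the work surface, if the arm or the gripper's body presses on something with over 40 N, if the wrist force passes 120 N, or if a joint passes its speed limit or range.

### The arm

A 6-joint arm with a two-finger parallel gripper is mounted at the origin on a cart in front of the work surface, level with it; the furniture and walls round the work are solid. World frame = base frame: x ahead of the robot, y to its left, z up, the work surface at z = 0. Lengths are in mm, angles in rad, forces in N, time in s.
With the tool pointing down it reaches from about 275 to 750 mm from the base axis. Payload 10.2 kg.
Tool frame: the origin (TCP) lies at the very end of the fingers, on their centre line; the grasp point (between the pads) lies 19 mm behind it; z points along the fingers, y is the line along which they close (so a half turn about z gives the same grasp; the last joint's range is limited). The gripper opens to 85 mm and grips with 20 to 120 N. Pads are 22 mm wide; open, the fingers measure 114 mm over their backs; the gripper's body (76 mm by 85 mm) begins 54 mm behind the grasp point. The pads swing forward as they close: fully open they stand 13 mm farther back than shut.
Start: joints at [-1.508, 0.313, 1.498, -0, 1.331, -0.223], TCP at [147.998, -503.714, 231.294] pointing down, gripper open.
Joint ranges: [-2.94, 2.94], [-0.97, 2.17], [0.19, 2.56], [-1.23, 4.37], [0.02, 3.11], [-2.88, 2.88]. Speed limits (rad/s): [2.39, 2.39, 3.01, 3.14, 3.14, 3.14].

### API

Orientations are given as a unit quaternion [w, x, y, z].
In Python, from rig import ctrl, optics gives the robot as it stands. The module is installed in compiled form; this text tells all that it offers.
- The arm moves only by the shell command python3 -m handwheel 'ROWS' [FORCE]. ROWS is JSON, a list that holds one entry, the list of rows, each a list of 5 numbers: the gripper command: -1 is fully open, 1 is shut, values between are in proportion, then the shift along the world's x, y, z in units of 50 mm (1.0 is 50 mm), then the turn about the world's z in units of 8 degrees (1.0 is 8 degrees). In form: [[[gripper, tx, ty, tz, twist], ...]]. A call has 1 to 10 rows; each row shifts and turns the commanded pose from where the row before left it; what a row does not reach is not made up. A row lasts 1/10 s, in which the tool goes at most 50 mm and 8.59 degrees, less where a joint would pass 70% of its speed; a pose out of reach is approached as far as the arm can. A call is refused whole if a number of a shift passes 1 or a number of a turn 1, either way. A call with a gripper value outside its range is refused whole. The fingers move at their own pace and stop on an object; FORCE is the grip in N (left out, the last holds). Time passes only in rows, so rows that do not move let the fingers close. It gives the time, the measured TCP pose, the force, the opening and the grip force at its end, in the units of the state.
- ctrl.sense(): the state, without advancing time (a new reading comes with each control period).
- optics.capture(name): name is "scene" or "top"; returns a dict with "img" (384x512x3 uint8, blue, green, red), "K" (3x3 intrinsics, pixels), "R" (3x3) and "t" (3): a world point X has camera coordinates R X + t. Camera axes: x right, y down, z forward; pixel columns grow to the right and rows downward; lengths in mm; the calibration is good to about 2 mm. A picture is of the moment at which its call begins. There is no depth.
- ctrl.finish_job(): hands the job in; it is judged then, once.
The state is a dict: "time_s": time; "joints": joint angles; "dq": joint speeds; "tau": joint torques, N m; "eef_pos": TCP position; "ee_rot": TCP orientation; "force": force on the tool from outside, world axes, zero at the start; "wrist_torque": the same for the moment, N m; "grip_width": opening from 0.0 (shut) to 1.0 (fully open); "grip_force": force on a finger pad.
Only numpy, scipy, OpenCV 4.12 (cv2) and the standard library are available. Lean on these libraries where they do the work, as an engineer would, in place of code of your own. Each camera call takes 0.05 s, during which the arm holds its last target. There are 200 camera calls.

## Working session

There is one attempt and no reset: what is moved stays moved. The work goes in short steps, Python scripts to look and compute and a shell command to move; the robot and the scene stay as the last step left them, time stands still between calls to the robot, and variables do not carry over. Pictures are saved under pics/ and viewed, at most 10 in all, crops included, and the job is handed in when it is done.

```bash
mkdir -p pics
cat > look.py <<'E'
import sys,cv2
from rig import ctrl,optics
for n in sys.argv[2:]:
    cv2.imwrite(f"pics/{sys.argv[1]}_{n}.png",optics.capture(n)["img"])
E
python3 look.py a scene top; python3 -c "
from rig import ctrl;print(ctrl.sense())"
```

```text
{'time_s': 0.1, 'joints': array([-1.50842281e+00,  3.13422804e-01,  1.49837243e+00, -1.18374469e-05,
        1.33103031e+00, -2.23384773e-01]), 'dq': array([ 0.00107685, -0.00148792,  0.00016449,  0.00110119,  0.00142736,
       -0.00110978]), 'tau': array([ 2.01713447e-03, -4.12907445e+01, -2.60142750e+01, -2.23624061e-04,
        3.05677160e-03, -1.24620843e-05]), 'eef_pos': array([ 147.96733404, -503.46516227,  230.77333815]), 'ee_rot': array([-6.14908316e-04,  9.89809739e-01,  1.42394874e-01,  4.38435849e-05]), 'force': array([-0.91135341,  0.02065531, -0.42566431]), 'wrist_torque': array([ 0.03020518, -0.0266599 , -0.01052724]), 'grip_force': 0.0, 'grip_width': 1.0006391270695343}
```

View pics/a_scene.png

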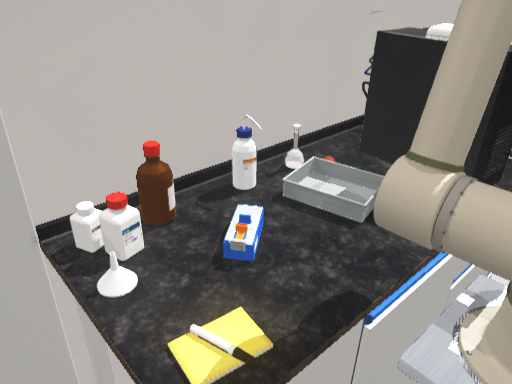

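View pics/a_top.png

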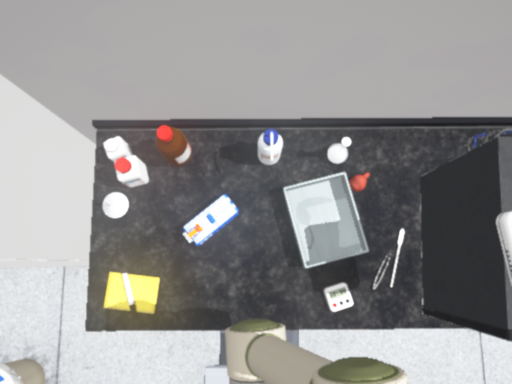

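```bash
cat > geo.py <<'E'
import numpy as np,cv2
from rig import ctrl,optics
def ray(c,uv,z):
    K,R,t=map(np.asarray,(c["K"],c["R"],c["t"]))
    d=R.T@np.linalg.solve(K,[uv[0],uv[1],1.]); o=-R.T@t
    return o+d*(z-o[2])/d[2]
def tri(c1,u1,c2,u2):
    P=[np.asarray(c["K"])@np.c_[c["R"],c["t"]] for c in(c1,c2)]
    X=cv2.triangulatePoints(*P,np.float64(u1).reshape(2,1),np.float64(u2).reshape(2,1));return (X[:3]/X[3]).ravel()
def mask(c,lo,hi,roi):
    m=cv2.inRange(cv2.cvtColor(c["img"],cv2.COLOR_BGR2HSV),lo,hi)
    r=np.zeros_like(m);x0,y0,x1,y1=roi;r[y0:y1,x0:x1]=m[y0:y1,x0:x1];return r
def cen(m):
    y,x=np.nonzero(m);return np.array([x.mean(),y.mean()]),len(x)
E
python3 - <<'E'
from geo import *
np.set_printoptions(precision=1,suppress=True)
T=optics.capture("top");S=optics.capture("scene")
o=[cen(mask(c,(8,150,120),(22,255,255),r)) for c,r in((T,(170,180,250,260)),(S,(215,195,275,265)))]
print(o, tri(T,o[0][0],S,o[1][0]), ray(T,o[0][0],60))
b=mask(T,(100,120,60),(130,255,255),(170,180,250,260))
import cv2
pts=cv2.findNonZero(cv2.morphologyEx(b,cv2.MORPH_CLOSE,np.ones((9,9))))
r=cv2.minAreaRect(pts);print(r);bx=cv2.boxPoints(r)
for p in bx:print("boxcorner z42",p,ray(T,p,42)[:2])
print("rect centre z42",ray(T,r[0],42)[:2])
for p in((284,187),(346,173),(367,247),(306,267)):print("tray",ray(T,p,53)[:2])
for n,p in dict(wash=(270,150),flask=(337,154),amber=(180,152),white=(140,172),funnel=(116,205),pad=(158,290),timer=(339,297)).items():print(n,ray(T,p,0)[:2])
cv2.imwrite("pics/b.png",np.hstack([cv2.resize(T["img"][190:250,175:245],None,fx=6,fy=6,interpolation=2),cv2.resize(S["img"][200:262,215:272],(330,360),interpolation=2)]))
E
```

```text
[(array([197.2, 228.6]), 23), (array([240.7, 229.3]), 104)] [531.2 178.8  57.5] [531.5 179.   60. ]
((211.57374572753906, 220.1885223388672), (24.327009201049805, 55.952117919921875), 50.19443130493164)
boxcorner z42 [182.3 228.8] [532.9 224. ]
boxcorner z42 [225.3 192.9] [635.3 102.4]
boxcorner z42 [240.9 211.6] [580.7  57.6]
boxcorner z42 [197.9 247.4] [479.9 178.9]
rect centre z42 [556.7 141.1]
tray [649.3 -66.2]
tray [ 688.9 -245. ]
tray [ 477.6 -294.2]
tray [ 423.8 -122.8]
wash [774.  -29.8]
flask [ 759.8 -232.7]
amber [769.8 243.9]
white [708.5 363.2]
funnel [608.5 430.8]
pad [360.6 297.8]
timer [ 337.8 -221.6]
```

View pics/b.png

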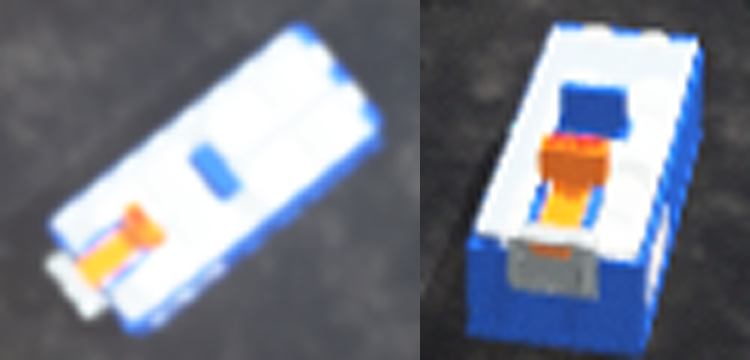

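Run:
```python
from geo import *
np.set_printoptions(precision=1,suppress=True)
T=optics.capture("top");S=optics.capture("scene")
# rib and block tops, top view; rib/box points from crop pixel coords
f=lambda x,y:(175+(x+.5)/6-.5,190+(y+.5)/6-.5)
g=lambda x,y:(215+(x-420+.5)*57/330-.5,200+(y+.5)*62/360-.5)
print("rib",ray(T,f(215,172),65),"block",ray(T,f(146,226),65))
print("rib tri",tri(T,f(215,172),S,g(597,95)),"block tri",tri(T,f(144,226),S,g(575,150)))
A=[ray(T,f(*p),z)[:2] for p,z in(((50,222),45),((300,25),45),((380,118),45),((133,322),45))]
A=np.array(A);print(A,A.mean(0)); d=(A[0]+A[3]-A[1]-A[2])/2;print(np.linalg.norm(d),np.degrees(np.arctan2(d[1],d[0])))
k=ray(T,f(75,287),48)[:2];print("keeper",k)
```

```text
rib [559.8 141.8  65. ] block [534.9 173.6  65. ]
rib tri [559.7 141.7  62.2] block tri [534.5 174.2  64. ]
[[538.8 221.8]
 [632.4 104.1]
 [587.2  65.8]
 [491.5 181.8]] [562.5 143.4]
150.35559506455147 129.0039716431956
keeper [507.9 208.9]
```

```bash
python3 -m handwheel '[[[-1,0.44,0.74,0,0.15],[-1,0.44,0.74,0,0.15],[-1,0.44,0.74,0,0.15],[-1,0.44,0.74,0,0.15],[-1,0.44,0.74,0,0.15],[-1,0.44,0.74,0,0.15],[-1,0.44,0.74,0,0.15],[-1,0.44,0.74,0,0.15],[-1,0.44,0.74,0,0.15]]]' 30
python3 -m handwheel '[[[-1,0.44,0.74,0,0.15],[-1,0.44,0.74,0,0.15],[-1,0.44,0.74,0,0.15],[-1,0.44,0.74,0,0.15],[-1,0.44,0.74,0,0.15],[-1,0.44,0.74,0,0.15],[-1,0.44,0.74,0,0.15],[-1,0.44,0.74,0,0.15],[-1,0.44,0.74,0,0.15],[-1,0,0,0,0]]]'
```

```text
time_s: 1.2
eef_pos: [346.5, -169.1, 231.5]
ee_rot: [0.0, 0.972, 0.235, 0.0]
force: [0.6, -1.7, 0.2]
grip_width: 1.003
grip_force: 0.0
time_s: 2.2
eef_pos: [544.9, 165.8, 230.3]
ee_rot: [-0.0, 0.945, 0.327, -0.0]
force: [0.4, -1.4, -0.6]
grip_width: 1.002
grip_force: 0.0
```

```bash
python3 -m handwheel '[[[-1,0.03,-0.14,-0.8,0],[-1,0,0,-0.8,0],[-1,0,0,-0.8,0],[-1,0,0,-0.7,0],[-1,0,0,0,0]]]'
python3 - <<'E'
from geo import *
s=ctrl.sense();print(s['eef_pos'])
cv2.imwrite("pics/c.png",np.hstack([cv2.resize(optics.capture("scene")["img"][150:280,190:300],(440,520)),cv2.resize(optics.capture("top")["img"][180:270,160:220],(347,520))]))
E
```

```text
time_s: 2.7
eef_pos: [542.8, 154.4, 72.4]
ee_rot: [-0.001, 0.946, 0.325, -0.004]
force: [-0.3, 0.6, 0.7]
grip_width: 1.0
grip_force: 0.0
[542.79226847 154.44410836  72.37608636]
```

View pics/c.png

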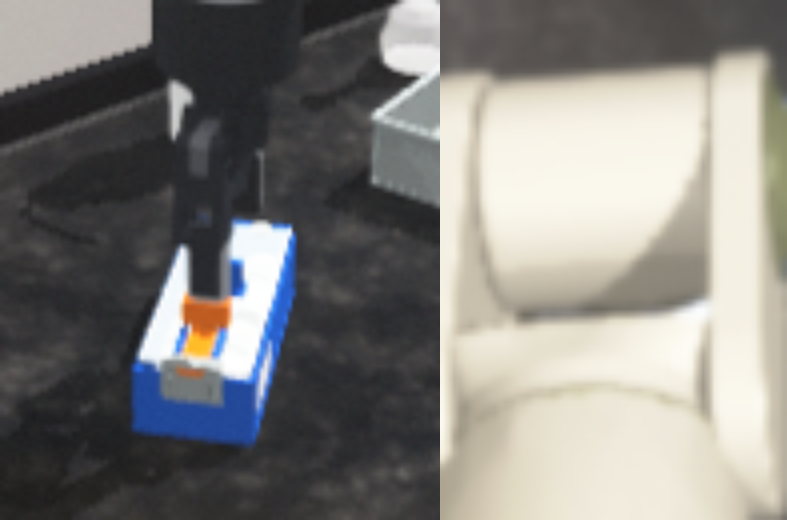

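```bash
python3 -m handwheel '[[[-1,0,0,0,0],[-1,0,0,0,0]]]'
```

```text
time_s: 3.0
eef_pos: [546.4, 155.3, 78.2]
ee_rot: [0.0, 0.946, 0.325, 0.002]
force: [-0.2, -0.0, 0.3]
grip_width: 0.999
grip_force: 0.0
```

```bash
python3 -m handwheel '[[[-1,0,0.06,-0.26,0],[-1,0,0,-0.26,0],[-1,0,0,0,0],[-1,0,0,0,0],[-1,0,0,0,0]]]'
python3 -m handwheel '[[[0,0,0,0,0],[0,0,0,0,0],[0,0,0,0,0],[0,0,0,0,0]]]' 40
```

```text
time_s: 3.5
eef_pos: [545.7, 158.3, 50.5]
ee_rot: [0.0, 0.946, 0.325, 0.0]
force: [0.1, 0.6, -0.0]
grip_width: 0.998
grip_force: 0.0
time_s: 3.9
eef_pos: [546.9, 157.6, 51.4]
ee_rot: [0.001, 0.946, 0.325, 0.002]
force: [2.9, -5.1, 5.7]
grip_width: 0.503
grip_force: 9.0
```

```bash
python3 -m handwheel '[[[0.3,0,0,0,0],[0.3,0,0,0,0],[0.3,0,0,0,0],[0.3,0,0,0,0],[0.3,0,0,0,0]]]' 40
```

```text
time_s: 4.4
eef_pos: [547.6, 157.3, 52.1]
ee_rot: [0.002, 0.946, 0.325, 0.002]
force: [3.7, -5.0, 8.6]
grip_width: 0.417
grip_force: 41.9
```

```bash
python3 -m handwheel '[[[0.3,0,0,0,0],[-1,0,0,0,0],[-1,0,0,0,0],[-1,0,0,0,0],[-1,0,0,0.5,0],[-1,0,0,1,0],[-1,0,-0.7,1,0.98],[-1,0,-0.7,0,0.98],[-1,0,-0.7,0,0.98],[-1,0,-0.7,0,0.98]]]' 40
python3 - <<'E'
from geo import *
cv2.imwrite("pics/d.png",np.hstack([cv2.resize(optics.capture("scene")["img"][200:265,210:280],(420,390),interpolation=2),cv2.resize(optics.capture("top")["img"][185:255,170:240],(390,390),interpolation=2)]))
E
```

```text
time_s: 5.4
eef_pos: [545.2, 23.6, 166.3]
ee_rot: [-0.0, 0.821, 0.571, 0.0]
force: [-0.4, 0.2, -0.5]
grip_width: 1.003
grip_force: 0.0
```

View pics/d.png

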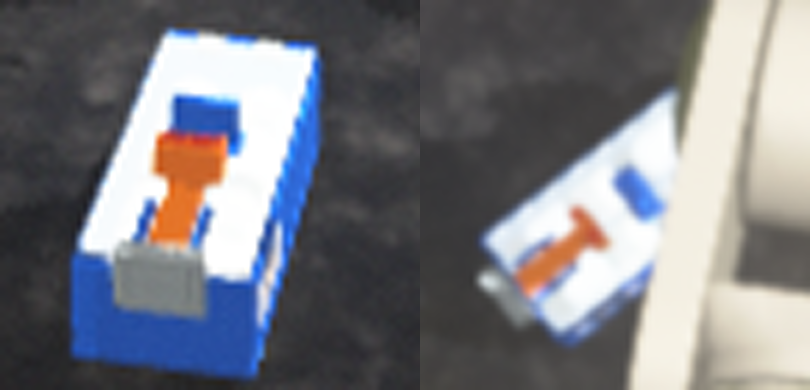

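Run:
```python
from geo import *
np.set_printoptions(precision=1,suppress=True)
T=optics.capture("top");S=optics.capture("scene");k=390/70
f=lambda x,y:(170+(x-420+.5)/k-.5,185+(y+.5)/k-.5)
g=lambda x,y:(210+(x+.5)/6-.5,200+(y+.5)/6-.5)
print("rib",ray(T,f(640,192),65),"block",ray(T,f(588,229),65))
a,b=ray(T,f(482,240),45)[:2],ray(T,f(563,340),45)[:2];print("catch end",(a+b)/2,a,b)
P=np.array([ray(S,g(*p),45)[:2] for p in((76,253),(257,281),(318,46),(166,31))]);print(P)
P2=np.array([ray(S,g(*p),42)[:2] for p in((76,253),(257,281),(318,46),(166,31))]);print(P2.mean(0));d=P2[:2].mean(0)-P2[2:].mean(0);print(np.linalg.norm(d),np.degrees(np.arctan2(d[1],d[0])),P.mean(0))
```

```text
rib [557.6 145.5  65. ] block [539.2 171.3  65. ]
catch end [510.4 207. ] [535.8 228. ] [484.9 185.9]
[[534.5 225.6]
 [481.5 187.9]
 [581.5  66.8]
 [629.4 106.1]]
[560.1 143.7]
155.70052451545777 129.01370828394963 [556.7 146.6]
```

```bash
python3 -m handwheel '[[[-1,0.12,0.2,0,0.92],[-1,0.12,0.2,0,0.92],[-1,0.12,0.2,0,0.92],[-1,0.12,0.2,0,0.92],[-1,0.12,0.2,0,0.92],[-1,0.12,0.2,0,0.92],[-1,0.12,0.2,0,0.92],[-1,0.12,0.2,0,0.92],[-1,0,0,0,0],[-1,0,0,0,0]]]' 20
```

```text
time_s: 6.6
eef_pos: [593.1, 105.4, 166.0]
ee_rot: [-0.0, 0.438, 0.899, -0.0]
force: [0.3, 0.5, 1.0]
grip_width: 1.002
grip_force: 0.0
```

```bash
python3 -m handwheel '[[[-1,0,0,-0.8,0.05],[-1,0,0,-0.8,0],[-1,0,0,-0.8,0],[-1,0,0,-0.5,0],[-1,0,0,-0.3,0],[-1,0,0,0,0],[-1,0,0,0,0]]]' 20
python3 -m handwheel '[[[-0.5,0,0,0,0],[-0.5,0,0,0,0],[-0.5,0,0,0,0]]]'
```

```text
time_s: 7.3
eef_pos: [594.2, 104.6, 7.5]
ee_rot: [0.001, 0.434, 0.901, 0.0]
force: [0.5, -0.1, 0.8]
grip_width: 0.998
grip_force: 0.0
time_s: 7.6
eef_pos: [594.3, 104.5, 7.9]
ee_rot: [0.001, 0.434, 0.901, 0.0]
force: [-1.8, -1.1, 6.8]
grip_width: 0.767
grip_force: 22.4
```

```bash
for g in 1; do python3 -m handwheel '[[[-0.53,0,0,0,0],[-0.53,0,0,0,0]]]'; python3 -m handwheel '[[[-0.545,0,0,0,0],[-0.545,0,0,0,0]]]';done
```

```text
time_s: 7.8
eef_pos: [594.3, 104.5, 7.9]
ee_rot: [0.001, 0.434, 0.901, 0.0]
force: [-2.4, -0.4, 7.1]
grip_width: 0.766
grip_force: 22.4
time_s: 8.0
eef_pos: [594.3, 104.5, 7.8]
ee_rot: [0.001, 0.434, 0.901, 0.0]
force: [-0.2, -0.3, 6.7]
grip_width: 0.772
grip_force: 6.6
```

```bash
python3 -m handwheel '[[[-0.545,-0.03,0.04,0.15,0],[-0.545,-0.03,0.04,0.15,0],[-0.545,-0.03,0.04,0.15,0],[-0.545,-0.03,0.04,0.15,0],[-0.545,0,0,0,0],[-0.545,0,0,0,0]]]'
python3 - <<'E'
from geo import *
cv2.imwrite("pics/e.png",cv2.resize(optics.capture("scene")["img"][150:280,190:300],(550,600),interpolation=2))
E
```

```text
time_s: 8.6
eef_pos: [587.7, 112.6, 36.5]
ee_rot: [0.0, 0.434, 0.901, 0.0]
force: [0.7, -1.3, -1.2]
grip_width: 0.772
grip_force: 1.9
```

View pics/e.png

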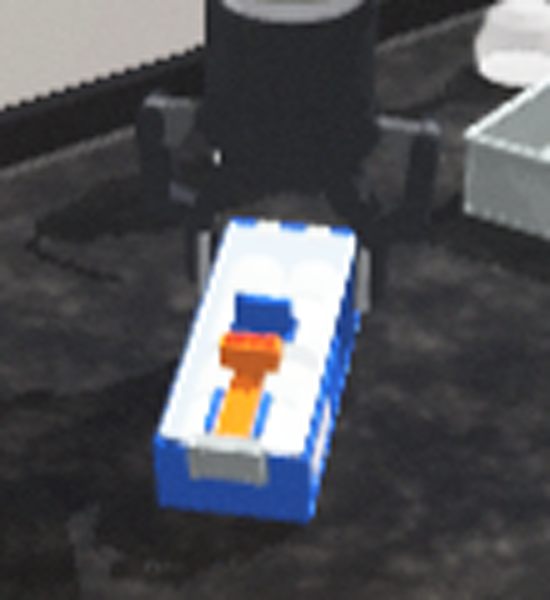

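```bash
python3 -m handwheel '[[[-0.542,-0.08,0.10,0.2,0],[-0.542,-0.08,0.10,0.19,0],[-0.542,-0.08,0.10,0.18,0],[-0.542,-0.08,0.10,0.17,0],[-0.542,0,0,0,0]]]'
python3 -m handwheel '[[[-0.542,-0.11,0.13,0.16,0],[-0.542,-0.12,0.14,0.14,0],[-0.542,-0.12,0.15,0.12,0],[-0.542,-0.13,0.16,0.1,0],[-0.542,0,0,0,0],[-0.542,0,0,0,0]]]'
python3 - <<'E'
from geo import *
cv2.imwrite("pics/f.png",cv2.resize(optics.capture("scene")["img"][120:280,170:300],(488,600),interpolation=2))
E
```

```text
time_s: 9.15
eef_pos: [571.4, 133.6, 74.7]
ee_rot: [0.001, 0.433, 0.901, 0.001]
force: [1.6, -0.4, -1.0]
grip_width: 0.772
grip_force: 5.4
time_s: 9.75
eef_pos: [547.9, 161.8, 99.8]
ee_rot: [0.001, 0.433, 0.901, 0.0]
force: [3.0, -1.3, 3.5]
grip_width: 0.773
grip_force: 6.3
```

View pics/f.png

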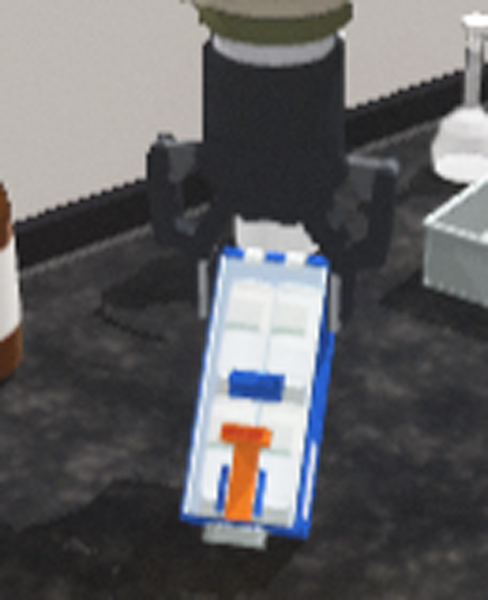

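```bash
python3 -m handwheel '[[[-0.542,-0.14,0.17,0.1,0],[-0.542,-0.14,0.17,0.07,0],[-0.542,-0.14,0.17,0.05,0],[-0.542,-0.14,0.17,0.03,0],[-0.542,-0.14,0.17,0.01,0],[-0.542,-0.1,0.12,0,0],[-0.542,0,0,0,0],[-0.4,0,0,0,0],[-0.4,0,0,0,0]]]' 60
python3 - <<'E'
from geo import *
cv2.imwrite("pics/g.png",cv2.resize(optics.capture("scene")["img"][120:280,170:300],(488,600),interpolation=2))
E
```

```text
time_s: 10.7
eef_pos: [507.4, 210.9, 112.9]
ee_rot: [0.0, 0.433, 0.901, 0.001]
force: [2.0, 0.3, 9.1]
grip_width: 0.761
grip_force: 64.4
```

View pics/g.png

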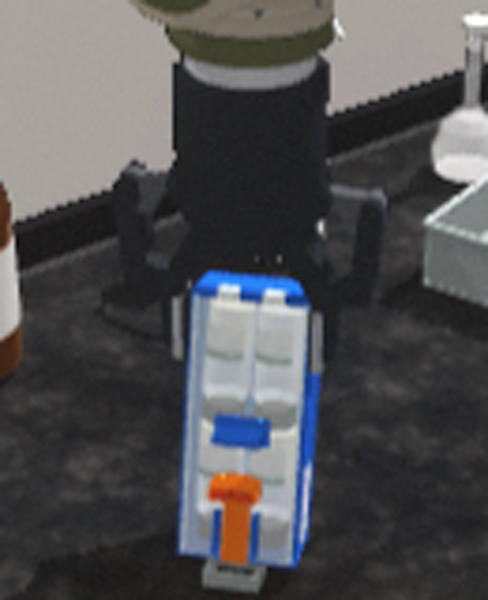

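```bash
python3 -m handwheel '[[[-0.3,0,0,0,0],[-0.3,0,0,0.3,0],[-0.3,0,0,0.4,0],[-0.3,0,0,0.4,0],[-0.3,0,0,0.4,0],[-0.3,0,0,0.3,0],[-0.3,0,-0.3,0,-0.5],[-0.3,-0.05,-0.55,0,-0.96],[-0.3,-0.05,-0.55,0,-0.96],[-0.3,-0.05,-0.55,0,-0.96]]]' 90
python3 -m handwheel '[[[-0.3,-0.05,-0.55,0,-0.96],[-0.3,-0.05,-0.55,0,-0.96],[-0.3,-0.05,-0.55,0,-0.96],[-0.3,-0.05,-0.55,0,-0.96],[-0.3,-0.05,-0.55,0,-0.96],[-0.3,-0.05,-0.55,0,-0.96],[-0.3,-0.05,-0.55,0,-0.96],[-0.3,-0.05,-0.55,0,-0.96],[-0.3,-0.05,-0.55,0,-0.96],[-0.3,-0.05,-0.55,0,-0.96]]]'
python3 -m handwheel '[[[-0.3,-0.05,-0.55,0,-0.96],[-0.3,-0.05,-0.3,0,-0.5],[-0.3,0,0,0,0],[-0.3,0,0,0,0],[-0.3,0,0,0,0]]]'
python3 - <<'E'
from geo import *
cv2.imwrite("pics/h.png",np.hstack([cv2.resize(optics.capture("scene")["img"][90:240,250:420],(453,400),interpolation=2),cv2.resize(optics.capture("top")["img"][150:290,250:370],(343,400))]))
E
```

```text
time_s: 11.75
eef_pos: [497.9, 112.2, 200.4]
ee_rot: [-0.002, 0.634, 0.773, -0.002]
force: [-0.2, 0.1, -3.5]
grip_width: 0.758
grip_force: 100.8
time_s: 12.75
eef_pos: [473.5, -162.2, 200.5]
ee_rot: [-0.002, 0.977, 0.212, -0.002]
force: [0.7, 0.7, -3.7]
grip_width: 0.761
grip_force: 100.8
time_s: 13.25
eef_pos: [469.7, -203.5, 201.6]
ee_rot: [-0.001, 0.993, 0.115, -0.001]
force: [-0.1, 0.4, -4.4]
grip_width: 0.752
grip_force: 100.8
```

View pics/h.png

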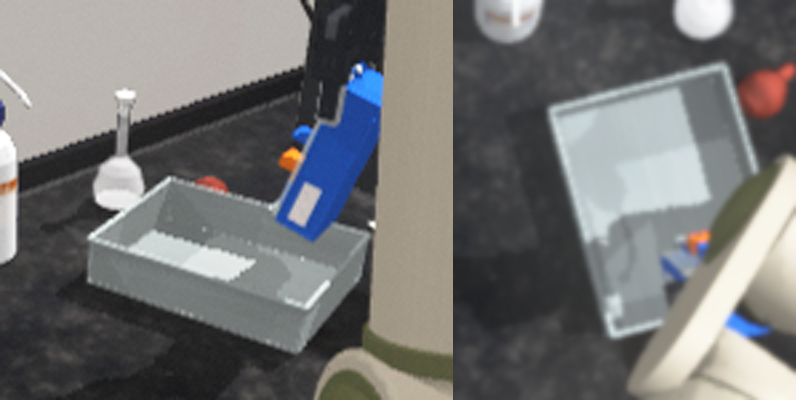

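```bash
cat >> geo.py <<'E'
def vray(c,uv,P0,a):
    """ray onto vertical plane through P0 (xy) containing heading a (deg); returns (along heading, z)"""
    K,R,t=map(np.asarray,(c["K"],c["R"],c["t"]));a=np.radians(a)
    e=np.array([np.cos(a),np.sin(a),0]);n=np.array([-np.sin(a),np.cos(a),0])
    d=R.T@np.linalg.solve(K,[uv[0],uv[1],1.]);o=-R.T@t;P=np.array([*P0,0.])+33*n
    X=o+d*((P-o)@n)/(d@n);return (X-P)@e,X[2]
E
python3 - <<'E'
from geo import *
S=optics.capture("scene");p=ctrl.sense()['eef_pos']
for n,(x,y) in dict(rimcatch=(276,222),rimmid=(318,145),rimhinge=(350,80),botcatch=(313,241),botedge=(380,100)).items():
    print(n,vray(S,(250+x/2.665,90+y/2.665),p[:2],13.4))
E
```

```text
rimcatch (np.float64(31.54772300080819), np.float64(96.58959294951268))
rimmid (np.float64(3.7482962666179773), np.float64(183.07916279805318))
rimhinge (np.float64(-14.555450809089129), np.float64(248.58638077901207))
botcatch (np.float64(-6.751030514905867), np.float64(88.28239397481349))
botedge (np.float64(-43.112117980838065), np.float64(236.87121272932006))
```

```bash
python3 -m handwheel '[[[-0.3,0,0,-0.5,0],[-0.3,0,0,-0.5,0],[-0.3,0,0,-0.4,0],[-0.3,0,0,-0.2,0],[-0.3,0,0,-0.1,0],[-0.3,0,0,0,0],[-0.3,0,0,0,0]]]'
python3 -m handwheel '[[[-0.535,0,0,0,0],[-0.535,0,0,0,0],[-0.54,0,0,0,0],[-0.54,0,0,0,0]]]' 20
```

```text
time_s: 14.1
eef_pos: [470.5, -205.1, 118.2]
ee_rot: [0.001, 0.993, 0.114, 0.001]
force: [-0.1, -0.1, -3.9]
grip_width: 0.758
grip_force: 101.3
time_s: 14.5
eef_pos: [470.0, -204.9, 117.4]
ee_rot: [0.0, 0.993, 0.114, 0.0]
force: [-0.2, -0.0, -3.9]
grip_width: 0.766
grip_force: 15.1
```

```bash
python3 -m handwheel '[[[-0.54,0,0,-0.05,0],[-0.54,0,0,-0.05,0],[-0.54,0,0,0,0],[-0.54,0,0,0,0]]]' 20
python3 -m handwheel '[[[-0.543,0.1,0.02,0,0],[-0.543,0.15,0.035,0,0],[-0.543,0.15,0.035,0.01,0],[-0.543,0,0,0,0]]]' 20
```

```text
time_s: 14.9
eef_pos: [471.0, -205.9, 114.7]
ee_rot: [0.002, 0.993, 0.114, 0.002]
force: [-4.0, 0.6, 16.5]
grip_width: 0.771
grip_force: 16.5
time_s: 15.3
eef_pos: [491.3, -200.8, 114.3]
ee_rot: [0.001, 0.993, 0.114, 0.001]
force: [-2.7, 0.9, 9.2]
grip_width: 0.771
grip_force: 7.5
```

```bash
python3 -m handwheel '[[[-0.543,0.18,0.043,0.04,0],[-0.543,0.18,0.043,0.04,0],[-0.543,0.18,0.043,0.03,0],[-0.543,0.18,0.043,0.02,0],[-0.543,0,0,0,0]]]' 20
python3 - <<'E'
from geo import *
cv2.imwrite("pics/i.png",cv2.resize(optics.capture("scene")["img"][80:240,250:420],(637,600),interpolation=2))
E
```

```text
time_s: 15.8
eef_pos: [527.0, -191.4, 119.0]
ee_rot: [-0.0, 0.993, 0.115, 0.0]
force: [-0.5, 0.1, -3.7]
grip_width: 0.769
grip_force: 5.6
```

View pics/i.png

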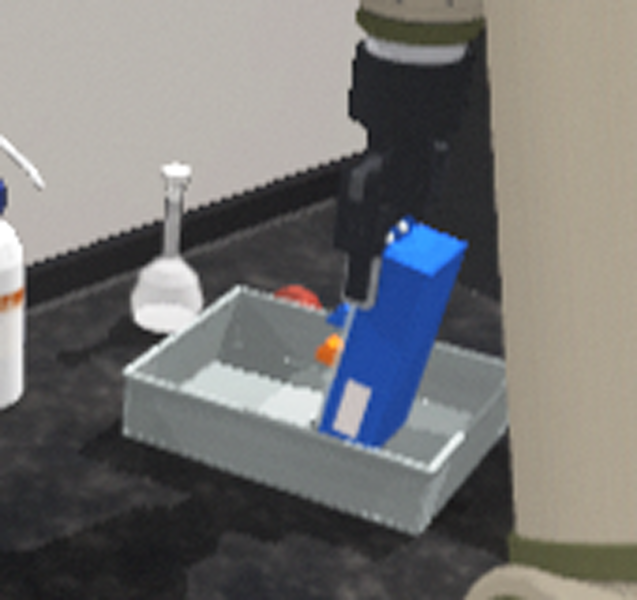

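```bash
python3 -m handwheel '[[[-0.5,0,0,0,0]]]' 30
python3 - <<'E'
from geo import *
S=optics.capture("scene");p=ctrl.sense()['eef_pos'];print(p)
for n,(x,y) in dict(rimcatch=(318,425),botcatch=(362,445),rimhinge=(387,262),bothinge=(433,277),fingtipL=(345,300),fingtipR=(370,308)).items():
    print(n,np.round(vray(S,(250+x/3.75,80+y/3.75),p[:2],13.2),1))
E
```

```text
time_s: 15.95
eef_pos: [525.8, -191.7, 118.9]
ee_rot: [-0.0, 0.993, 0.114, -0.0]
force: [-0.2, 0.6, -5.1]
grip_width: 0.766
grip_force: 35.0
[ 525.69275934 -191.75482313  119.00796343]
rimcatch [17.7 22.7]
botcatch [-16.8  18.3]
rimhinge [-15.2 158.3]
bothinge [-47.6 156.3]
fingtipL [ 10.2 123.3]
fingtipR [ -8.2 122.6]
```

```bash
cat >> geo.py <<'E'
def tilt(S,roi,head,lo=(100,130,60),hi=(130,255,255)):
    """left blue boundary (rim edge of +y side wall) -> tilt and rim points in the (heading,z) plane, relative to the TCP"""
    p=ctrl.sense()['eef_pos'];m=mask(S,lo,hi,roi);out=[]
    for y in range(roi[1],roi[3]):
        x=np.nonzero(m[y])[0]
        if len(x)>4: out.append((y,x[0],x[-1],len(x),S["img"][y,x[len(x)//2]].tolist(),*np.round(vray(S,(x[0]-.5,y),p[:2],head),1),*np.round(vray(S,(x[-1]+.5,y),p[:2],head),1)))
    return out
E
python3 - <<'E'
from geo import *
S=optics.capture("scene");print(ctrl.sense()['eef_pos'])
for r in tilt(S,(330,135,385,205),13.2)[::3]:print(*r)
h=cv2.cvtColor(S["img"],cv2.COLOR_BGR2HSV)
for y in(150,160,170,180,190):print(y,[tuple(int(v) for v in h[y,x][[0,2]]) for x in range(334,376,2)])
E
```

```text
[ 525.6948919  -191.83261103  119.12227936]
140 355 364 7 [230, 112, 48] -14.8 184.5 -39.6 190.7
143 356 371 16 [254, 160, 55] -18.4 177.5 -57.8 187.6
146 353 374 22 [253, 153, 53] -11.9 167.8 -66.2 182.0
149 353 373 21 [252, 148, 54] -13.1 160.1 -65.0 173.9
152 352 372 21 [241, 123, 44] -11.6 151.5 -63.9 165.7
155 352 371 20 [150, 68, 33] -12.8 143.7 -62.7 157.5
158 351 370 20 [151, 68, 32] -11.3 135.0 -61.6 149.1
161 340 369 23 [150, 68, 32] 16.6 118.7 -60.4 140.7
164 338 368 29 [149, 68, 31] 21.0 108.9 -59.2 132.2
167 344 367 24 [153, 69, 34] 3.7 105.4 -58.0 123.7
170 343 365 23 [152, 70, 33] 5.3 96.3 -54.3 114.3
173 342 364 23 [162, 73, 34] 6.8 87.1 -53.1 105.5
176 341 363 23 [164, 76, 36] 8.4 77.9 -51.8 96.7
179 340 362 23 [164, 75, 36] 10.1 68.5 -50.5 87.8
182 339 361 18 [163, 75, 33] 11.7 59.1 -49.3 78.8
185 338 359 14 [162, 75, 34] 13.3 49.5 -45.4 68.8
188 337 358 14 [161, 75, 33] 15.0 39.9 -44.1 59.6
191 336 357 14 [161, 75, 35] 16.7 30.2 -42.8 50.4
194 335 355 14 [161, 75, 31] 18.3 20.4 -38.8 40.1
197 345 352 8 [154, 72, 34] -10.6 21.2 -32.1 28.7
150 [(90, 69), (90, 80), (1
[... 505 characters left out ...]
15, 245), (115, 161), (110, 156), (111, 159), (111, 163), (111, 163), (111, 161), (111, 152), (111, 151), (111, 155), (111, 157), (111, 155), (110, 147), (109, 80), (130, 60), (130, 57), (111, 56), (120, 57)]
180 [(84, 140), (86, 157), (108, 172), (111, 155), (111, 162), (110, 163), (111, 164), (111, 163), (111, 163), (111, 161), (110, 162), (111, 155), (111, 149), (111, 151), (109, 133), (90, 124), (100, 125), (95, 123), (96, 122), (95, 123), (90, 123)]
190 [(90, 199), (110, 162), (111, 156), (4, 200), (3, 202), (7, 201), (120, 186), (111, 163), (110, 164), (111, 157), (110, 150), (110, 150), (111, 152), (90, 166), (86, 167), (87, 167), (87, 166), (90, 167), (90, 168), (90, 158), (95, 163)]
```

```bash
python3 -m handwheel '[[[-0.45,0,0,0.15,0],[-0.45,-0.2,-0.05,0,0],[-0.45,-0.2,-0.05,0,0],[-0.45,-0.2,-0.05,0,0],[-0.45,-0.2,-0.05,0,0],[-0.45,0,0,-0.1,0],[-0.45,0,0,0,0],[-0.45,0,0,0,0]]]' 60
python3 - <<'E'
from geo import *
S=optics.capture("scene");print(ctrl.sense()['eef_pos'])
for r in tilt(S,(320,125,395,215),13.2)[::4]:print(*r)
E
```

```text
time_s: 16.85
eef_pos: [486.2, -201.7, 121.6]
ee_rot: [-0.0, 0.993, 0.114, -0.0]
force: [-0.5, 0.2, -4.7]
grip_width: 0.765
grip_force: 67.9
[ 486.23662535 -201.73166879  121.66410119]
143 371 379 6 [232, 123, 58] -14.5 186.7 -35.9 192.2
147 371 385 15 [254, 159, 56] -16.1 176.7 -51.6 186.1
151 368 385 18 [252, 147, 54] -10.5 164.7 -53.3 176.3
155 368 385 18 [215, 101, 40] -12.1 154.5 -55.1 166.4
159 367 385 19 [150, 69, 33] -11.3 143.5 -56.9 156.4
163 367 384 18 [152, 70, 35] -13.0 133.1 -56.3 145.7
167 353 383 29 [150, 67, 32] 20.9 112.1 -55.8 134.8
171 359 381 23 [149, 67, 32] 3.9 105.9 -52.9 123.1
175 357 379 23 [161, 73, 34] 7.4 93.5 -49.9 111.3
179 356 378 23 [162, 74, 34] 8.3 81.7 -49.3 100.0
183 355 376 22 [161, 74, 35] 9.3 69.8 -46.3 87.9
187 353 375 15 [171, 78, 35] 12.9 56.9 -45.6 76.3
191 351 373 15 [158, 74, 37] 16.6 43.7 -42.5 63.8
195 350 370 12 [169, 78, 34] 17.6 31.3 -36.9 50.2
199 350 367 13 [161, 74, 34] 16.0 19.7 -31.1 36.4
```

```bash
python3 -m handwheel '[[[-0.5,0,0,-0.05,0],[-0.5,0,0,0,0],[-0.5,0,0,0,0]]]' 25; python3 -m handwheel '[[[-0.5,0,0,-0.05,0],[-0.5,0,0,0,0],[-0.5,0,0,0,0]]]'; python3 -m handwheel '[[[-0.54,0,0,-0.03,0],[-0.54,0,0,0,0],[-0.54,0,0,0,0]]]'
```

```text
time_s: 17.2
eef_pos: [486.1, -201.7, 119.1]
ee_rot: [-0.0, 0.993, 0.114, -0.0]
force: [-0.1, 0.5, -4.6]
grip_width: 0.763
grip_force: 67.9
time_s: 17.5
eef_pos: [486.0, -201.8, 116.7]
ee_rot: [-0.0, 0.993, 0.114, -0.0]
force: [0.2, 0.4, -4.6]
grip_width: 0.765
grip_force: 67.9
time_s: 17.8
eef_pos: [486.1, -201.9, 115.4]
ee_rot: [0.0, 0.993, 0.114, 0.0]
force: [0.8, -0.1, -4.4]
grip_width: 0.771
grip_force: 14.3
```

```bash
python3 -m handwheel '[[[-0.54,0,0,-0.04,0],[-0.54,0,0,0,0],[-0.54,0,0,0,0]]]' 25; python3 -m handwheel '[[[-0.54,0,0,-0.04,0],[-0.54,0,0,0,0],[-0.54,0,0,0,0]]]'
```

```text
time_s: 18.1
eef_pos: [486.5, -202.1, 114.8]
ee_rot: [0.001, 0.993, 0.114, 0.001]
force: [-2.9, 0.6, 10.8]
grip_width: 0.769
grip_force: 14.9
time_s: 18.4
eef_pos: [487.0, -202.5, 114.0]
ee_rot: [0.001, 0.993, 0.114, 0.002]
force: [-4.3, 2.2, 18.8]
grip_width: 0.768
grip_force: 17.1
```

```bash
python3 -m handwheel '[[[-0.548,0,0,0.02,0],[-0.552,0,0,0.02,0],[-0.556,0,0,0,0],[-0.56,0,0,0,0]]]' 25
python3 -m handwheel '[[[-0.6,0,0,0,0],[-0.7,0,0,0,0],[-0.7,0,0,0,0]]]'
python3 - <<'E'
from geo import *
S=optics.capture("scene");print(ctrl.sense()['eef_pos'])
for r in tilt(S,(320,125,395,215),13.2)[::5]:print(*r)
E
```

```text
time_s: 18.8
eef_pos: [486.0, -201.8, 113.2]
ee_rot: [-0.0, 0.993, 0.114, -0.0]
force: [0.3, 0.1, 0.5]
grip_width: 0.778
grip_force: 0.0
time_s: 19.1
eef_pos: [486.0, -201.8, 113.2]
ee_rot: [-0.0, 0.993, 0.114, -0.0]
force: [-1.0, 0.3, -0.6]
grip_width: 0.848
grip_force: 0.0
[ 485.97730222 -201.76721503  113.19090627]
162 381 385 5 [154, 71, 34] -46.2 145.5 -58.0 148.9
167 365 385 12 [150, 69, 34] -9.4 121.2 -60.2 136.2
172 362 385 21 [149, 69, 33] -3.9 105.6 -62.5 123.5
177 366 385 20 [149, 67, 32] -16.1 95.3 -64.8 110.6
182 361 384 24 [158, 74, 34] -5.6 77.6 -64.8 96.8
187 352 379 24 [158, 72, 33] 15.8 56.0 -55.1 79.6
192 352 374 13 [157, 71, 33] 13.8 41.8 -45.2 61.9
197 347 369 13 [160, 75, 37] 25.2 22.7 -35.0 43.8
202 359 364 6 [160, 74, 33] -9.0 19.6 -24.5 25.2
```

Run:
```python
from geo import *
for k in range(3):S=optics.capture("scene")
for r in tilt(S,(320,125,386,215),13.2)[::3]:print(*r)
T=optics.capture("top")
o=mask(S,(5,150,120),(22,255,255),(300,100,400,220));print("orange S",cen(o));
o=mask(T,(5,150,120),(22,255,255),(270,170,380,280));print("orange T",cen(o) if o.any() else None)
h=cv2.cvtColor(S["img"],cv2.COLOR_BGR2HSV)
for y in range(140,210,5):print(y,"".join("B" if 100<=h[y,x][0]<=130 and h[y,x][1]>130 and h[y,x][2]>60 else "O" if 5<=h[y,x][0]<=22 and h[y,x][1]>150 else "#" if h[y,x][2]<90 else "." for x in range(320,400)))
```

```text
162 381 385 5 [156, 74, 35] -46.2 145.5 -58.0 148.9
165 378 385 8 [148, 69, 34] -40.4 135.7 -59.3 141.3
168 364 385 15 [149, 70, 34] -7.3 117.8 -60.7 133.7
171 361 385 22 [152, 70, 36] -1.0 107.5 -62.1 126.0
174 364 385 19 [149, 70, 34] -9.8 101.7 -63.4 118.3
177 366 385 20 [151, 69, 35] -16.1 95.2 -64.8 110.5
180 363 385 23 [150, 68, 33] -9.8 84.7 -66.2 102.7
183 360 384 25 [160, 76, 37] -3.4 74.0 -65.3 94.1
186 353 380 24 [158, 71, 33] 13.6 59.7 -57.1 83.0
189 350 377 19 [158, 73, 35] 20.3 48.5 -51.2 72.5
192 352 374 13 [159, 74, 37] 13.8 41.8 -45.2 61.9
195 349 371 12 [158, 70, 34] 20.6 30.4 -39.1 51.1
198 349 368 11 [159, 73, 36] 19.3 21.7 -32.9 40.1
201 358 365 8 [157, 70, 31] -5.9 21.5 -26.7 28.9
orange S (array([357.35714286, 177.03571429]), 56)
orange T None
140 ##################################################################..............
145 ##########################################################.#######..............
150 ##################################################################..............
155 #############################################..#################
[... 166 characters left out ...]
BBBBBB..............
170 ........................................BBBBBBBBB....BBBBBBBBBBBBB..............
175 ...................................OOOOOOO......BBBBBBBBBBBBBBBBBB..............
180 ...................................OOOOO...BBBBBBBBBBBBBBBBBBBBBBB..............
185 ..................................B....BBBBBBBBBBBBBBBBBBBBBBB..................
190 .............................B....BBBB.......BBBBBBBBBBBB.......................
195 .............................BBBB...........BBBBBBBB.............#..............
200 .......................................BBBBBBBB.............######..............
205 ........................................................##########..............
```

```bash
python3 -m handwheel '[[[-1,0,0,0,0],[-1,0,0,0,0],[-1,-0.25,-0.06,0,0],[-1,-0.25,-0.06,-0.07,0],[-1,-0.25,-0.06,-0.07,0],[-1,-0.25,-0.06,-0.07,0],[-1,-0.25,-0.06,-0.07,0],[-1,0,0,-0.07,0],[-1,0,0,0,0],[-1,0,0,0,0]]]' 40
```

```text
time_s: 20.35
eef_pos: [424.1, -216.8, 95.9]
ee_rot: [0.0, 0.993, 0.114, 0.0]
force: [-1.2, -0.1, -0.1]
grip_width: 0.997
grip_force: 0.0
```

```bash
python3 -m handwheel '[[[-0.5,0,0,0,0],[-0.5,0,0,0,0],[-0.5,0,0,0,0]]]' 40
python3 - <<'E'
from geo import *
S=optics.capture("scene")
h=cv2.cvtColor(S["img"],cv2.COLOR_BGR2HSV)
for y in range(130,210,4):print(y,"".join("B" if 100<=h[y,x][0]<=130 and h[y,x][1]>130 and h[y,x][2]>60 else "O" if 5<=h[y,x][0]<=22 and h[y,x][1]>150 else "#" if h[y,x][2]<90 else "." for x in range(320,410)))
E
```

```text
time_s: 20.65
eef_pos: [423.9, -216.8, 96.1]
ee_rot: [0.0, 0.993, 0.114, 0.0]
force: [-0.1, 0.8, 4.0]
grip_width: 0.771
grip_force: 38.2
130 ####################################################################......................
134 ####################################################################......................
138 ####################################################################......................
142 ####################################################################......................
146 ###################################################################.......................
150 ###################################################################.......................
154 ###################################################################.......................
158 ..............#####################################################.......................
162 .................########################################...######........................
166 ................................###########BBB#######....BBBBB####........................
170 .........
[... 236 characters left out ...]
BBBBBB####.........................
182 .........................................BBBBBBBBBBBBBBBBBBBBBBBB.........................
186 ................................BB...BBBBBBBBBBBBBBBBBBBBBBBB.............................
190 .................................BBBBB......BBBBBBBBBBBBB.................................
194 .............................BBBBB...........BBBBBBBB.....................................
198 ............................BBBB.........BBBBBBB..............##..........................
202 .......................................BBBBB..............######..........................
206 .......................................................#########..........................
```

```bash
python3 -m handwheel '[[[-0.3,0,0,0,0],[-0.3,0,0,0.3,0],[-0.3,0,0,0.4,0],[-0.3,0,0,0.4,0],[-0.3,0,0,0.4,0],[-0.3,0,0,0.3,0],[-0.3,0.1,0,0,0.4],[-0.3,0.24,0,0,0.94],[-0.3,0.24,0,0,0.94],[-0.3,0.24,0,0,0.94]]]' 90
python3 -m handwheel '[[[-0.3,0.24,0.01,0,0.94],[-0.3,0.24,0.01,0,0.94],[-0.3,0.24,0.01,0,0.94],[-0.3,0.24,0.01,0,0.94],[-0.3,0.24,0.01,0,0.94],[-0.3,0.24,0.01,0,0.94],[-0.3,0.24,0.01,0,0.94],[-0.3,0.24,0.01,0,0.94],[-0.3,0.15,0.01,0,0.4],[-0.3,0,0,0,0]]]'
python3 - <<'E'
from geo import *
c=optics.capture
T=c("top");S=c("scene");hs=cv2.cvtColor(S["img"],cv2.COLOR_BGR2HSV);ht=cv2.cvtColor(T["img"],cv2.COLOR_BGR2HSV)
def show(h,x0,x1,y0,y1,st):
    for y in range(y0,y1,st):print(y,"".join("B" if 100<=h[y,x][0]<=130 and h[y,x][1]>130 and h[y,x][2]>60 else "O" if 5<=h[y,x][0]<=22 and h[y,x][1]>150 else "#" if h[y,x][2]<80 else "-" if h[y,x][2]<130 else "." for x in range(x0,x1)))
show(hs,270,390,110,220,4);print();show(ht,275,385,165,275,4)
E
```

```text
time_s: 21.7
eef_pos: [464.5, -216.5, 184.9]
ee_rot: [-0.001, 0.942, 0.335, -0.001]
force: [-1.0, 0.2, -3.6]
grip_width: 0.765
grip_force: 95.0
time_s: 22.7
eef_pos: [568.2, -211.9, 184.4]
ee_rot: [-0.001, 0.627, 0.779, -0.0]
force: [-0.6, 0.8, -4.8]
grip_width: 0.759
grip_force: 95.7
110 .............................................................##-...................BBBB.B###################-...........
114 .............................................................#-........................BBB###################...........
118 ............................................................#.........................BBB-.-#################...........
122 .....................................................................................BBB-..##################-..........
126 ...................................................................................BBBB-..####################..........
130 ................................................#########.........................BBBBBB---###################..........
134 ........................-...-.......###################-....
[... 5206 characters left out ...]
....--....
253 #########################-....................................................................................
257 ##########################-...................................................................................
261 ###########################-..................................................................................
265 ############################-................................................................................-
269 ###########################--........................................................................--...-#--
273 ###---###################--........................................................................-##-.-##..-
```

```bash
python3 -m handwheel '[[[-0.4,0,0,-0.3,0],[-0.4,0,0,-0.3,0],[-0.4,0,0,-0.18,0],[-0.5,0,0,0,0],[-0.53,0,0,0,0],[-0.535,0,0,0,0],[-0.54,0,0,0,0],[-0.54,0,0,0,0]]]' 40
cat > show.py <<'E'
import sys
from geo import *
def show(cam,x0,x1,y0,y1,st):
    h=cv2.cvtColor(optics.capture(cam)["img"],cv2.COLOR_BGR2HSV)
    for y in range(y0,y1,st):print(y,"".join("B" if 100<=h[y,x][0]<=130 and h[y,x][1]>130 and h[y,x][2]>60 else "O" if 5<=h[y,x][0]<=22 and h[y,x][1]>150 else "#" if h[y,x][2]<80 else "-" if h[y,x][2]<130 else "." for x in range(x0,x1)))
show(sys.argv[1],*map(int,sys.argv[2:]))
E
python3 show.py scene 310 380 110 206 4
```

```text
time_s: 23.6
eef_pos: [568.1, -212.4, 147.2]
ee_rot: [0.0, 0.628, 0.778, 0.0]
force: [-0.1, -0.1, -4.4]
grip_width: 0.772
grip_force: 18.7
110 .............#########....###########################..##########-....
114 .............########..##############################.-###########....
118 .............-##############............##########################-...
122 ...................###-..........BBBB-.-###########################...
126 ...................##........................BB####################-..
130 ........############........................BBB--###################..
134 ##################-........................BBB-.-###################..
138 ##############-#-.........................BBBB-.-###################-.
142 ###-#--#########.........................BBBB-..-####################.
146 ##############-........................BBBBBBB#######################.
150 #############-.....BBBBBBBBBBBB.......BBBBBBB########################-
154 #######-----........................BBBBBBBB##########################
158 -...-....-.....OOOO................BBBBBBB########################-###
162 ..-------.........OOOOOOO.........BBBBBBB#############################
166 .-------.......B.OOOOO...........B....B...-###########################
170 -------.......B.OOOOO.B........BB...BB..-..-.--.......--##############
174 -----.......B.OOOOOOBB........BB...B.---.-.--..-.-.----------......---
178 .....-.--.......--..........BB....B.----------------------------------
182 ...................----......BBBBB........----------------------------
186 .......................................................---------------
190 ------............................................................-..-
194 ------------------................................................----
198 ------------------------------.................................-------
202 -------------------------------------------.................---------#
```

```bash
python3 -m handwheel '[[[-0.543,0,0,0,0],[-0.543,0,0,0,0],[-0.545,0,0,0,0],[-0.545,0,0,0,0]]]'; python3 show.py scene 310 380 118 200 6
python3 -m handwheel '[[[-0.548,0,0,0,0],[-0.548,0,0,0,0],[-0.548,0,0,0,0]]]';python3 show.py scene 310 380 118 200 6
```

```text
time_s: 24.05
eef_pos: [568.2, -212.5, 147.2]
ee_rot: [0.001, 0.628, 0.778, 0.0]
force: [-0.3, -1.3, -1.2]
grip_width: 0.77
grip_force: 0.8
118 .............-##############............##########################-...
124 ...................-#--############################################...
130 ........############-.################-#########-###################..
136 ####################--.BBB.....BBBBBBBBBBBBBBB-..###################..
142 ###----#############-.......................B-..--B##################.
148 ###################-.......................BBBBBB-###################-
154 #######----#######-.......................BBBBBB-#####################
160 ...----------............................BBBBBB######################-
166 .----------------........BBBBBBBB.......BBBBBB########################
172 ----------------.......................BBBBBB..-.-.---......---#######
178 .....-.--------........OOOOO.........BB...BB--------------------------
184 ....................B.OOOOOBB.......BB...B......----------------------
190 ------.............-..--..-........BBBB.................
[... 574 characters left out ...]
-..-..........BBB#######.
148 ##############################-....BBBBB................BBBBBB#######.
154 #######----###############-....OO.......BBBBB.......BBBBBBBB##########
160 ...---------....................OOOOOOO.........BBBBBBBB##############
166 .-----------------........B.OOOOO.BB.........BBBBBBB-#################
172 -----------------BBBB-...................BB....B.------...-----#######
178 .....-.-----------BBBBBBBBBBBB---BBBBBBB...BB-------------------------
184 ............---..................BBBBBBBB....--.----------------------
190 ------.........................------................................-
196 ------------------------........................................------
```

```bash
python3 -m handwheel '[[[-0.7,0,0,0.1,0],[-1,0,0,0.4,0],[-1,0,0,1,0],[-1,0,0,1,0],[-1,-1,0.1,0,0],[-1,-1,0.1,0,0],[-1,-1,0.1,0,0]]]'; python3 show.py scene 290 400 120 216 4;python3 show.py top 275 385 165 275 4
```

```text
time_s: 25.15
eef_pos: [417.1, -196.9, 272.1]
ee_rot: [0.0, 0.628, 0.779, -0.0]
force: [-0.4, -0.9, 0.0]
grip_width: 0.997
grip_force: 0.0
120 .........................................................#####################################################
124 .............................................#################################################################
128 .................................##############################--#############################################
132 ......................##############################--########################################################
136 ....-...-.################################-###################################################################
140 ####....#######################-##################-##-.-##-----...####-######################################-
144 ####...-##########---#########################-BBBBB..-----.......OOOO#######################################.
148 ##-.....--###################################BBBBBBB............BBBBBBB.####################################..
152 ............-########################
[... 4318 characters left out ...]
..........
253 #########################-.........................................---#####-----------------..................
257 ##########################-.........................................---------------------.....................
261 ###########################-.............................--############--------------.........................
265 ############################-..............---########################------------............................
269 ###################################################################---##------................................
273 ############################-###################################-..------.....................................
```

```bash
cat > show2.py <<'E'
import sys
from geo import *
def ch(p):
    h,s,v=map(int,p)
    if 100<=h<=130 and s>130 and v>60:return "B"
    if 5<=h<=22 and s>150 and v>100:return "O"
    return "#" if v<60 else "-" if v<110 else "+" if v<150 else "." if v<200 else " "
cam,x0,x1,y0,y1,st=sys.argv[1],*map(int,sys.argv[2:])
h=cv2.cvtColor(optics.capture(cam)["img"],cv2.COLOR_BGR2HSV)
for y in range(y0,y1,st):print(y,"".join(ch(h[y,x]) for x in range(x0,x1)))
E
python3 show2.py top 330 420 185 240 2;python3 show2.py scene 325 405 126 180 2
```

```text
185 ++++++++++++----+..++-++...........+---------------------#################################
187 .++++++++++++----+..+---+.........+--#--------#----------##############################---
189 ..++++++++++++---++..----++++++++--#######---###########--##-##-#################--#-###-#
191  .++++++++++++----+..+----------###################--###--------#################-----####
193  ..+++++++++++++---+..+------######-----------+++++++--###-----###################--------
195   .++++++++++++++--+...----+++++.....                .+----------#######################--
197    .++++++++++++++++.BB                               .-----------#####################---
199 ....++++++++++..BBBBBBB                                +--------#######################---
201 +++++++++.BBBBBBBBBBBBB                   ...BB        .-------#####################--##--
203 +++++++++.BBBBBBBBBB.....           OOOOOO..BBB         B-----###--##############---------
205 ++++++++++.BBBBBBB+++++++.         OOOOOOO .BBBB         +-###------####-------##-###-----
207 +++++++++++BBBBBBB++++-+++   OOOOOOOOOOOOOO .BBBB  
[... 3154 characters left out ...]
----######-+........
164 ++++++++++++++.+++BBBBBBBBBBBBBBBBBBBBBBBBBBB+#----------------------#-.........
166 ++++++++++++++++++++++++++BBBBBBBBBBBBBBBBBBB-----------##------------+.........
168 +++++++++++++++++++++++++++++++++BBBBBBBBBBBB#-##------###------------+.........
170 +++++++++++++++++++++++++++++++++++++...BBBB###########-##-----##-----..........
172 ++++++++++++++++++++++++++++++++++++++++++++++---##########-#-----###-..........
174 ++++++++++++++++++++++++++++++++++++++++++++++++++++-----####--+     +..........
176 +++++++++++++++++++++++++++++++++++++++++++++++++++++++++++++---##+   ..........
178 ++++++++++++++++++++++++++++++++++++++++++++++++++++++++++++++++--##-...........
```

```bash
python3 - <<'E'
from geo import *
np.set_printoptions(precision=1,suppress=True)
T=optics.capture("top");S=optics.capture("scene")
for c in(T,S):print("cam",-np.asarray(c["R"]).T@np.asarray(c["t"]))
oT,oS=cen(mask(T,(5,150,100),(22,255,255),(350,195,385,215)))[0],cen(mask(S,(5,150,100),(22,255,255),(340,135,375,150)))[0]
print("orange",oT,oS,tri(T,oT,S,oS))
# candidate corners (top, scene)
for n,a,b in(("endwall L-bot",(340,202),(333,155)),("endwall near bot",(345.5,223),(369,171)),("near rim",(352,217),(360,147)),("far rim",(349,197),(338,142))):
    print(n,tri(T,a,S,b))
for uv in((368,206),(376,205),(388,205),(340,202),(345,223),(388,217)):
    print(uv,[ray(T,uv,z)[:2] for z in(0,50,100)])
m=mask(T,(0,0,0),(180,255,255),(0,0,1,1))
E
python3 show2.py top 340 400 194 226 1 | cut -c1-70
```

```text
cam [ 440.4   16.8 1168.1]
cam [-22.4 645.9 559.5]
orange [366.8 206.1] [355.4 142.7] [ 580.5 -281.8  121.7]
endwall L-bot [ 598.8 -214.7   96.1]
endwall near bot [ 524.5 -247.    68. ]
near rim [ 545.4 -242.2  131.7]
far rim [ 604.7 -233.8  128.5]
(368, 206) [array([ 600.1, -318.2]), array([ 593.2, -303.9]), array([ 586.4, -289.6])]
(376, 205) [array([ 602.9, -342.1]), array([ 595.9, -326.7]), array([ 589. , -311.4])]
(388, 205) [array([ 602.6, -377.7]), array([ 595.7, -360.8]), array([ 588.7, -343.9])]
(340, 202) [array([ 612.7, -235.7]), array([ 605.3, -224.9]), array([ 597.9, -214.1])]
(345, 223) [array([ 550. , -247.9]), array([ 545.3, -236.6]), array([ 540.6, -225.2])]
(388, 217) [array([ 566.9, -375.5]), array([ 561.4, -358.7]), array([ 556. , -341.9])]
194 +++++++--+..+--------------+++++....     ..+--##------######
195 +++++++--+...----+++++.....                .+----------#####
196 ++++++++++.  ....                           .----------#####
197 ++++++++++.BB                               .----------#####
198 ++++++++BBBBB                                +---------#####
199 
[... 1050 characters left out ...]
.++++B                               .+---########
216 +++.BBBBBBBBBBBB.                          BBBB-----########
217 +++.BBBBBBBBBBBBB                    BBBBBBBB------#########
218 +++.BBBBBBBBBBBBB               BBBBBBBB------##############
219 ++++BBBBBBBBBBBBBB         BBBBBBBBBB----###################
220 ++++.BBBBBBBBBBBBBB  B..BBBBBBBB-B---#######################
221 ++++.BBBBBBBBBBBBB....+++B-BB-----##########################
222 +++++BBBBBBBB++++++++--------##-############################
223 +++++.BBBB++..+++++++-----#####################-############
224 ++++++...++...++--+++----######################-####-#######
225 ++++++........++---++----##########################--#######
```

```bash
python3 -m handwheel '[[[-1,0.8,-0.21,-0.2,0],[-1,0.8,-0.21,-0.3,0],[-1,0.8,-0.22,-0.5,0],[-1,0.8,-0.22,-0.6,0],[-1,0,0,-0.8,0],[-1,0,0,-0.7,0],[-1,0,0,-0.5,0],[-1,0,0,-0.3,0],[-1,0,0,-0.2,0],[-1,0,0,0,0]]]'
python3 -m handwheel '[[[-1,0,0,0,0],[-0.6,0,0,0,0],[-0.5,0,0,0,0],[-0.5,0,0,0,0],[-0.5,0,0,0,0]]]' 60
```

```text
time_s: 26.5
eef_pos: [578.0, -240.0, 66.8]
ee_rot: [-0.0, 0.628, 0.778, -0.0]
force: [-0.1, 0.1, 1.1]
grip_width: 0.995
grip_force: 0.0
time_s: 27.0
eef_pos: [578.2, -240.8, 68.6]
ee_rot: [0.001, 0.628, 0.778, -0.0]
force: [-0.9, -2.6, 5.9]
grip_width: 0.764
grip_force: 65.5
```

```bash
python3 -m handwheel '[[[-0.3,0,0,0,0],[-0.3,0,0,0.4,0],[-0.3,0,0,0.8,0],[-0.3,0,0,0.8,0],[-0.3,0,0.4,0,0],[-0.3,-0.05,0.8,0,0],[-0.3,-0.05,0.8,0,0],[-0.3,-0.05,0.8,0,0],[-0.3,-0.05,0.8,0,0],[-0.3,-0.05,0.8,0,0]]]' 90
python3 -m handwheel '[[[-0.3,-0.05,0.8,0,0],[-0.3,-0.05,0.8,0,0],[-0.3,-0.05,0.8,0,0],[-0.3,-0.05,0.8,0,0],[-0.3,-0.05,0.6,0,0],[-0.3,0,0.2,-0.3,0],[-0.3,0,0,-0.6,0],[-0.3,0,0,-0.5,0],[-0.3,0,0,-0.3,0],[-0.3,0,0,0,0]]]' 90
python3 show2.py scene 195 265 190 260 3
```

```text
time_s: 28.0
eef_pos: [563.8, -17.5, 165.7]
ee_rot: [-0.002, 0.628, 0.778, -0.0]
force: [1.3, -0.4, -4.0]
grip_width: 0.761
grip_force: 101.6
time_s: 29.0
eef_pos: [550.3, 179.6, 78.6]
ee_rot: [-0.003, 0.628, 0.778, -0.003]
force: [-0.0, 0.8, -5.0]
grip_width: 0.759
grip_force: 101.5
190 #################################------###########-O##################
193 #############################-BBBB++++++++O###########################
196 #######################--####BBBB++++++++++-########--################
199 --####################-+-##-BBBBBB++++++++++++--####-.+###############
202 ###--#################-+-#-BBBBBBB+++++++++++++B-###################--
205 #################-####-+-BBBBBBBBBBBBBBBBB++++BBBB##############-BBB. 
208 -##---##############-#-++BBBBBBBBBBBBBBBBBBBBBBBB-+--#######-+..BBBBBB
211 ----------#############-+BBBBBBBBBBBBBBBBBBBBBBBB-+++######-    .BBBBB
214 #####-----###################---BBBBBBBBBBBBBBBBB-+++######-   .BBBBBB
217 #######---############################-BBBBBBBBBBB+++######BB..BBBBBBB
220 ##############################################-BBB+++##-BBBBB
[... 284 characters left out ...]
#########################
235 ######################################################################
238 ---####-------########################################################
241 -----------###########################################################
244 ----###------#########################################################
247 ---------################################################----#########
250 ###-##################################################################
253 ################################################---------#############
256 ###########################################--##-##########-###########
259 ##########################################-------#####-##---##########
```

```bash
python3 -m handwheel '[[[-0.3,0,0,-0.1,0],[-0.3,0,0,-0.08,0],[-0.5,0,0,-0.04,0],[-0.53,0,0,-0.02,0],[-0.54,0,0,0,0],[-0.54,0,0,0,0]]]' 40
python3 -m handwheel '[[[-0.542,-0.01,0.05,-0.2,0],[-0.542,-0.01,0.05,-0.2,0],[-0.542,-0.01,0.05,-0.2,0],[-0.542,0,0.05,-0.2,0],[-0.542,0,0,0,0]]]'
```

```text
time_s: 29.65
eef_pos: [552.9, 179.9, 70.7]
ee_rot: [0.0, 0.628, 0.778, 0.0]
force: [-0.3, -1.1, -4.4]
grip_width: 0.77
grip_force: 24.6
time_s: 30.15
eef_pos: [550.5, 190.0, 28.5]
ee_rot: [-0.001, 0.628, 0.779, -0.001]
force: [-0.2, -0.5, -3.9]
grip_width: 0.767
grip_force: 10.9
```

```bash
python3 show2.py scene 195 270 190 270 3; python3 -m handwheel '[[[-0.542,0,0.02,-0.15,0],[-0.542,0,0.02,-0.1,0],[-0.542,0,0,0,0]]]'
```

```text
190 ##############-----##############################################---#---#-#
193 ###############---###################################--##########-----#####
196 -####################################################--#--#####----########
199 -#################################################-###---###--#############
202 ###--##############################################-+++++--+.----BB-#######
205 --#################################################--------+.  -#-.      BB
208 ---#-#-########----#################################--####--#---#-         
211 ----------##################-+----############-O####--#######---#.         
214 ####-------#############BB. +++++++---#####-OOO-################-.         
217 #######----#########-##BBBBB+-+++.....+-########################-     BBBBB
220 ###################++##BBBB++++++++++++--######-. +#############-BBBBBBBBBB
223 ###################-+#BBBBBBB+++++++++++++BB#####-+#############BBBBBBBBBBB
226 ###################-+-BBBBBBBBB.+++++++++BBBB-################BBBBBBBBBBBBB
229 ###################-+-BBBBBBBBBBBBBBBB.+BBBBBB-#########
[... 496 characters left out ...]
###
250 ###########################################################################
253 ###################################################-----###################
256 ############################################-##-###########################
259 ##########################################------###########################
262 ########################################################-##################
265 ############################################################----#--########
268 #######################################-##############-#--#-###############
time_s: 30.5
eef_pos: [551.2, 191.8, 17.3]
ee_rot: [-0.0, 0.628, 0.778, -0.0]
force: [0.1, 1.4, -3.2]
grip_width: 0.771
grip_force: 11.1
```

```bash
python3 -m handwheel '[[[-0.543,0,0.01,-0.1,0],[-0.543,0,0,-0.1,0],[-0.543,0,0,-0.05,0],[-0.543,0,0,0,0]]]';python3 -m handwheel '[[[-0.545,0,0,-0.06,0],[-0.545,0,0,-0.06,0],[-0.545,0,0,0,0]]]'
```

```text
time_s: 30.9
eef_pos: [551.2, 192.3, 5.0]
ee_rot: [-0.0, 0.628, 0.778, -0.0]
force: [-0.1, 0.8, -3.0]
grip_width: 0.773
grip_force: 8.9
time_s: 31.2
eef_pos: [551.1, 192.3, -1.0]
ee_rot: [-0.0, 0.628, 0.778, -0.0]
force: [0.2, 0.9, -2.5]
grip_width: 0.774
grip_force: 2.6
```

```bash
python3 -m handwheel '[[[-0.545,0,0,-0.06,0],[-0.545,0,0,-0.04,0],[-0.545,0,0,0,0]]]';python3 -m handwheel '[[[-0.6,0,0,0,0],[-0.8,0,0,0,0],[-1,0,0,0.1,0],[-1,0,0,1,0],[-1,0,0,1,0],[-1,-1,0,0.5,0],[-1,-1,0,0,0],[-1,-1,0,0,0]]]'
python3 - <<'E'
from geo import *
np.set_printoptions(precision=1,suppress=True)
T=optics.capture("top");S=optics.capture("scene")
for c,r in((T,(160,160,260,280)),(S,(180,170,310,280))):
    print(cen(mask(c,(5,150,100),(22,255,255),r)))
m=mask(T,(100,120,60),(130,255,255),(160,160,260,280))
r=cv2.minAreaRect(cv2.findNonZero(cv2.morphologyEx(m,cv2.MORPH_CLOSE,np.ones((9,9)))));print(r)
print(ray(T,r[0],42),[ray(T,p,42)[:2] for p in cv2.boxPoints(r)])
E
python3 show2.py top 180 245 180 250 2; python3 show2.py scene 200 280 180 250 3
```

```text
time_s: 31.5
eef_pos: [551.2, 192.3, -5.9]
ee_rot: [-0.0, 0.628, 0.778, -0.0]
force: [0.5, -0.5, -2.3]
grip_width: 0.769
grip_force: 2.4
time_s: 32.3
eef_pos: [405.1, 192.2, 122.8]
ee_rot: [0.001, 0.628, 0.778, 0.001]
force: [-0.3, 1.2, 0.2]
grip_width: 0.998
grip_force: 0.0
(array([198.9, 220.6]), 57)
(array([237.8, 223.4]), 135)
((216.3043212890625, 219.04006958007812), (24.244361877441406, 55.29083251953125), 75.69972229003906)
[559.9 127.6  42. ] [array([574.6, 212.9]), array([613. ,  59.7]), array([545.3,  42.7]), array([507.6, 194.5])]
180 -----------------------------------------------------------------
182 -----------------------------------------------------------------
184 -----------------------------------------------------------------
186 -----------------------------------------------------------------
188 -----------------------------------------------------------------
190 -----------------------------------------------------------------
192 -----------------------------------------------------------------
194 ----------------------------------------------------------
[... 3237 characters left out ...]
BBBBBBBBBBBBBBBBBB--
228 #################-.        BB OOOOOOOO B                BBBBBBBBBBBBBBBBBBBB-###
231 ##########-####-BBB.        OOOOOO BBB              BBBBBBBBBBBBBBBBBBBB########
234 ################BBB++++-++.     .B              BBBBBBBBBBBBBBBBBBBB-#######----
237 -#-----#########BBB++++-++++++++.           BBBBB.   .BBBBBBBBBBB-############--
240 -----##########-BBBBBB+++++++++++BBBB.-. BBBB...     .BBBBBBB-#############-####
243 ####-###########BBBBBBBBBBB++++++BBBBBBBBB..      ..BBBBB-####-#################
246 -----###########BBBBBBBBBBBBBBBBBBBBBBBBBB.   ..BBBBBB-#########################
249 -#####################BBBBBBBBBBBBBBBBBBBB..BBBBBB-##-#-########################
```

```bash
python3 -m handwheel '[[[-1,0.6,-0.44,0,0.04],[-1,0.6,-0.4,0,0.04],[-1,0.6,-0.4,0,0.04],[-1,0.6,-0.4,0,0.04],[-1,0.6,-0.4,0,0.04],[-1,0.4,-0.4,0,0],[-1,0,0,-0.8,0],[-1,0,0,-0.7,0],[-1,0,0,-0.5,0],[-1,0,0,-0.3,0]]]' 20
python3 -m handwheel '[[[-1,0,0,-0.15,0],[-1,0,0,-0.08,0],[-1,0,0,0,0]]]'
```

```text
time_s: 33.5
eef_pos: [577.1, 69.9, 4.8]
ee_rot: [-0.001, 0.617, 0.787, -0.0]
force: [-0.3, -0.1, 0.8]
grip_width: 1.0
grip_force: 0.0
time_s: 33.8
eef_pos: [577.2, 70.3, -4.2]
ee_rot: [0.0, 0.617, 0.787, 0.0]
force: [-0.3, -1.0, 0.1]
grip_width: 0.997
grip_force: 0.0
```

```bash
python3 -m handwheel '[[[-0.5,0,0,0,0],[-0.5,0,0,0,0],[-0.5,0,0,0,0],[-0.542,0,0,0,0],[-0.542,0,0,0,0]]]' 40
python3 -m handwheel '[[[-0.541,-0.01,0.04,0.2,0],[-0.541,-0.01,0.05,0.2,0],[-0.541,-0.02,0.07,0.19,0],[-0.541,-0.02,0.08,0.18,0],[-0.541,-0.02,0.10,0.17,0],[-0.541,0,0,0,0]]]'
python3 -m handwheel '[[[-0.541,-0.03,0.13,0.2,0],[-0.541,-0.03,0.14,0.19,0],[-0.541,-0.04,0.15,0.18,0],[-0.541,-0.04,0.16,0.16,0],[-0.541,0,0,0,0]]]'
python3 show2.py scene 200 280 150 250 5
```

```text
time_s: 34.3
eef_pos: [577.5, 70.4, -3.4]
ee_rot: [0.001, 0.617, 0.787, 0.001]
force: [0.1, 0.6, 5.3]
grip_width: 0.773
grip_force: 34.4
time_s: 34.9
eef_pos: [573.0, 88.1, 43.7]
ee_rot: [0.001, 0.617, 0.787, 0.001]
force: [1.0, -0.9, -5.1]
grip_width: 0.774
grip_force: 33.6
time_s: 35.4
eef_pos: [565.8, 117.6, 80.2]
ee_rot: [0.001, 0.616, 0.787, 0.001]
force: [0.3, 0.4, -5.0]
grip_width: 0.771
grip_force: 30.6
150 ...............................    +############################################
155 .........................+-----+++++-#######################################----
160 .........................######-----##################################----#-----
165 ..............+###--###############- .-############################-++++--------
170 #-#-###############################-++##############################-----#-----+
175 ####################------#####----#################################----######--
180 ######------------------#-###-###########-      B      .-######--------#########
185 -----------------------##########++                       .-####---#############
190 #
[... 314 characters left out ...]
BB-++-####----------
210 BBB++++........  ..BB              ..BBBBBBBBBBBBBBBBBBBBBBBBB------------------
215 BBB+++++++++++++++            .BBBBB    . BBBBBBBBBBBBB-##########-##----#-##--#
220 BBBBBBBBB.+++++++++BBBBBBBBBB...        .BBBBBBB--########-###-#----------------
225 -BBBBBBBBBBBBBBBBBBBBBBBBBBB.     .BBBBBBB-###########---------#####------------
230 ##---###--BBBBBBBBBBBBBBBBBBBBBBBBB-########################-----##############-
235 --###---###########-BBBBBBBB-####-##---#########-#-----######-----------#-------
240 ----####################################-#-###---------###################---##-
245 ########################################---------------#########################
```

```bash
python3 -m handwheel '[[[-0.543,0,0,0,0],[-0.543,0,0,0,0]]]'; python3 -m handwheel '[[[-0.545,0,0,0,0],[-0.545,0,0,0,0]]]'; python3 -m handwheel '[[[-0.547,0,0,0,0],[-0.54,0,0,0,0],[-0.54,0,0,0,0]]]'
python3 show2.py scene 200 280 150 250 5
```

```text
time_s: 35.65
eef_pos: [565.4, 116.1, 78.3]
ee_rot: [-0.0, 0.617, 0.787, -0.0]
force: [-0.6, -0.0, -4.0]
grip_width: 0.772
grip_force: 28.8
time_s: 35.85
eef_pos: [565.5, 116.2, 78.6]
ee_rot: [-0.0, 0.617, 0.787, -0.0]
force: [-0.9, 0.2, -5.4]
grip_width: 0.774
grip_force: 24.1
time_s: 36.15
eef_pos: [565.7, 116.4, 79.0]
ee_rot: [0.0, 0.617, 0.787, 0.0]
force: [0.2, -0.1, -2.0]
grip_width: 0.767
grip_force: 10.1
150 ................................    ############################################
155 .........................++---+++++.+#######################################----
160 .........................######-----##################################--#####---
165 ............+.+####################-+.+############################--+++----#---
170 ####################################-.-##############################-----#---++
175 #####################-----#####-----#################################----######-
180 #######---------#---#---##################-.          ..-#######-------#########
185 --------#-####---------#########-+--+-#-.              .---######-##############
190 
[... 315 characters left out ...]
BB-++-#####---------
210 -----#########----#####---   BBBBBB                    BBBBBBBBBBBB-------------
215 ------------##########-.       BBBBBBBBBBBB          BBBBBBBBBBB-###-----##-#-##
220 ---------#----#####-.   O               .       .BBBBBBBBBBBB-###------------#--
225 ################-+      .OOOOOOOOO             BBBBBBBBBBB----######------------
230 ##--######--#-+          OOOOOO.            BBBBBBBBBBBB-###-----###########-##-
235 #----------+       BB+OOOOOO.BB          BBBB....BBBB--######-------------------
240 #----####B       B+OOOOOOO.B.          BBB.....BBBB---##-##################-####
245 ##########-+........+.O. .          BBB......BBB-------#########################
```

```bash
python3 -m handwheel '[[[-0.543,-0.04,0.15,0.13,0],[-0.543,-0.04,0.15,0.11,0],[-0.543,-0.04,0.15,0.1,0],[-0.543,-0.04,0.16,0.08,0],[-0.543,-0.04,0.16,0.06,0],[-0.543,0,0,0,0]]]'; python3 -m handwheel '[[[-0.547,0,0,0,0],[-0.54,0,0,0,0],[-0.54,0,0,0,0]]]'
python3 -m handwheel '[[[-0.543,-0.04,0.17,0.05,0],[-0.543,-0.04,0.17,0.05,0],[-0.543,-0.04,0.17,0.04,0],[-0.543,0,0,0.02,0]]]';python3 -m handwheel '[[[-0.547,0,0,0,0],[-0.54,0,0,0,0],[-0.54,0,0,0,0]]]'
python3 show2.py scene 190 280 150 260 4
```

```text
time_s: 36.8
eef_pos: [555.7, 156.0, 103.9]
ee_rot: [0.001, 0.616, 0.787, 0.001]
force: [-0.4, -1.6, 4.0]
grip_width: 0.772
grip_force: 8.3
time_s: 37.1
eef_pos: [555.6, 154.6, 102.6]
ee_rot: [-0.0, 0.617, 0.787, -0.0]
force: [1.2, -1.2, -0.8]
grip_width: 0.774
grip_force: 5.1
time_s: 37.5
eef_pos: [548.9, 182.0, 110.8]
ee_rot: [-0.0, 0.616, 0.787, 0.0]
force: [0.3, 0.5, -3.4]
grip_width: 0.774
grip_force: 3.0
time_s: 37.8
eef_pos: [549.5, 180.3, 110.6]
ee_rot: [-0.0, 0.617, 0.787, -0.0]
force: [-0.2, 0.1, 0.1]
grip_width: 0.769
grip_force: 0.0
150 ..................+++.+++-#####################################+  .++#####################
154 ...............#######----####################################-   +######################-
158 ...............######-----####################################-.OO+###########------#-####
162 ................###########-.###############################----+ +--------##------#######
166 ................##############################################--------+..+-###########----
170 .......+++###################################################+.--#####
[... 1410 characters left out ...]
          BBBBBBBBBBBBBBBBBBB######
234 ##########################BBBB+++.         .BB             .BBBBBBBBBBBBBBBBBBB-#########-
238 ##----#-####-------#######-BBB+++---+-+-+++.            BBBB.....BBBBBBBBB-###############
242 -----------#---###########-BBBBBB+++-+-+++++BBBBBB BBBB.  .   ...BBBBB-###################
246 ---------------###########-BBBBBBBBBBBBBBB++BBBBBBBBB.    ...BBBB-########################
250 ---#####----#----#############-BBBBBBBBBBBBBBBBBBBBBB..BBBBBB-############################
254 ########################################BBBBBBBBBBBBBBBB----##############################
258 ################################################-BB--#########---#########################
```

```bash
cat > box.py <<'E'
from geo import *
np.set_printoptions(precision=1,suppress=True)
T=optics.capture("top")
m=mask(T,(100,120,60),(130,255,255),(160,160,265,290))
r=cv2.minAreaRect(cv2.findNonZero(cv2.morphologyEx(m,cv2.MORPH_CLOSE,np.ones((9,9)))))
b=cv2.boxPoints(r);print(r,[ray(T,p,42)[:2] for p in b],ray(T,r[0],42))
S=optics.capture("scene")
g=[cen(mask(c,(5,150,100),(22,255,255),q))[0] for c,q in((T,(160,160,260,280)),(S,(180,170,310,280)))];print("orange",tri(T,g[0],S,g[1]))
E
python3 -m handwheel '[[[-1,-1,0,0.3,0],[-1,-1,0,0.2,0],[-1,-1,0,0,0]]]' 20; python3 box.py; python3 show2.py top 180 250 196 245 2
```

```text
time_s: 38.15
eef_pos: [401.5, 180.3, 135.6]
ee_rot: [0.001, 0.617, 0.787, 0.001]
force: [1.0, -0.0, 0.7]
grip_width: 1.001
grip_force: 0.0
((215.52943420410156, 219.11767578125), (24.73863410949707, 53.8429069519043), 75.96376037597656) [array([576. , 213.2]), array([612.7,  63.9]), array([543.5,  46.9]), array([507.5, 194.8])] [559.7 129.8  42. ]
orange [547.3 174.6  60.1]
196 ----------------------------------------------------------------------
198 ----------------------------------------------------------------------
200 ----------------------------------------------------------------------
202 --------------------------------------------------++..   BBB----------
204 ------------------------------------------+++..           BB+---------
206 ----------------------------------++..                      .---------
208 --------------------------++...                              +--------
210 ------------------++...                                      .--------
212 ----------++..                                              BB+-------
214 ------+.                          BB       
[... 452 characters left out ...]
        BBBBBB+++--------
228 ----+   ...                                  BBBBBB+++----------------
230 -----+                               BBBBBB++++-----------------------
232 ----------.                   BBBBB+++++------------------------------
234 ----------+            .....+++---------------------------------------
236 -----------.BBB. ...++++----------------------------------------------
238 -------------++-------------------------------------------------------
240 ----------------------------------------------------------------------
242 ----------------------------------------------------------------------
244 ----------------------------------------------------------------------
```

```bash
python3 -m handwheel '[[[-1,0.6,-0.37,0,0],[-1,0.6,-0.36,0,0],[-1,0.6,-0.36,0,0],[-1,0.6,-0.36,0,0],[-1,0.6,-0.36,0,0],[-1,0.5,-0.36,0,0],[-1,0,0,-0.9,0],[-1,0,0,-0.8,0],[-1,0,0,-0.6,0],[-1,0,0,-0.32,0]]]' 20
python3 -m handwheel '[[[-0.6,0,0,-0.04,0],[-0.53,0,0,0,0],[-0.53,0,0,0,0],[-0.546,0,0,0,0],[-0.546,0,0,0,0]]]'
```

```text
time_s: 39.3
eef_pos: [577.5, 71.4, 0.9]
ee_rot: [-0.001, 0.617, 0.787, -0.001]
force: [0.1, 0.1, 0.1]
grip_width: 1.0
grip_force: 0.0
time_s: 39.8
eef_pos: [578.2, 71.7, 2.8]
ee_rot: [0.001, 0.617, 0.787, 0.0]
force: [0.6, -0.7, -2.0]
grip_width: 0.771
grip_force: 5.8
```

```bash
python3 -m handwheel '[[[-0.545,-0.01,0.05,0.2,0],[-0.545,-0.01,0.06,0.2,0],[-0.545,-0.02,0.08,0.19,0],[-0.545,-0.02,0.09,0.18,0]]]'
python3 -m handwheel '[[[-0.545,-0.03,0.11,0.18,0],[-0.545,-0.03,0.12,0.18,0],[-0.545,0,0,0,0]]]'
python3 show2.py scene 200 280 160 250 5
```

```text
time_s: 40.2
eef_pos: [574.7, 86.3, 41.8]
ee_rot: [0.0, 0.617, 0.787, 0.0]
force: [-1.2, -1.0, -2.1]
grip_width: 0.773
grip_force: 3.3
time_s: 40.5
eef_pos: [572.1, 98.3, 60.0]
ee_rot: [0.001, 0.617, 0.787, 0.001]
force: [1.2, -1.6, -1.1]
grip_width: 0.773
grip_force: 2.6
160 ...........................++##-----+++++-####################################--
165 ............+++####################------#################################--#---
170 ########################################- .-###########################--++----#
175 ######################--------##########-.-##############################-------
180 ########--------##----##############----#########-#######################---####
185 --------#######--------#########-.  .-#######-..       .-----#######----#--#####
190 #######################################-++##-            BBBB.-######-##########
195 #######################################-.                         .#############
200 #######################-#------------.                            ++++##########
205 #######-------###--------#--#----+                             .BB-++-#####-----
210 -----#########----####--------     BBBBBBBB                 BBBBBB-++-----------
215 ------------###########---.         BBBBBBBBBBB          BBBBBBBBBBBB--#########
220 #--------#-------#-#--+    OOOOOOOOOO               .BBBBBBBBBBBBB--------------
225 ##################-           OOOOOOOO            BBBBBBBBBBBBB-###-------------
230 ##---#####-----.       BB+OOOOOOO             .BBBBBBBBBBBB--------#############
235 ###########-.       B+OOOOOOO.BB           BBBB....BBBBB######----------##---#--
240 ------######+...+..++. OOO.B            BBB......BBBB###-##################-####
245 ##############--++++++...+++BBB+.  +BBBB......BBB####-##########################
```

```bash
python3 -m handwheel '[[[-0.542,-0.04,0.16,0.19,0],[-0.542,-0.04,0.17,0.18,0],[-0.542,-0.05,0.19,0.16,0],[-0.542,-0.05,0.2,0.15,0]]]'
python3 -m handwheel '[[[-0.542,-0.05,0.21,0.12,0],[-0.542,-0.05,0.21,0.09,0],[-0.542,0,0,0,0]]]'
python3 show2.py scene 190 270 160 260 5
```

```text
time_s: 40.95
eef_pos: [562.4, 134.4, 93.3]
ee_rot: [0.0, 0.617, 0.787, 0.0]
force: [0.3, -0.6, -2.1]
grip_width: 0.775
grip_force: 5.7
time_s: 41.25
eef_pos: [557.6, 155.8, 103.9]
ee_rot: [0.0, 0.616, 0.788, 0.0]
force: [-1.6, -1.0, 3.1]
grip_width: 0.768
grip_force: 7.1
160 .......................###########-.##############################-----##-------
165 ......................++############################################--------+. .
170 .......+.+###################-----##################################---#######--
175 ##########################################-      ..+########+ .+##----##########
180 ##################--------##--##########-BB            .-#####----##############
185 ####-------#------#-####-#------#-++##+       .  .BBBB     .-####-----##########
190 -----############################-++-                        .-##############---
195 ----------#######################-+                          ++++-#####BBB-#####
200 -------#########################-.      ..                  .-+++-##########-#-#
205 ---##-###########-------###----.                     ...  
[... 172 characters left out ...]
BBBBBB-###########--
220 #######-####-####-###----+          .BBBBBBBB  .... +BBBBBBBBBBB-###########----
225 ######################-+ . ...                     BBBBBBBBBBBB##-------######--
230 -----#---###--######-+  .. OOOOOOOOOOO           .BBBBBBBBBBB##########----#####
235 #########-----------        .OOOOOO.      ..   .BBB ...BBBB--#---######---------
240 ------------------.     BB+OOOOOO.BB         .BBB.    BBB-------################
245 --------------#-.      B.OOOOOO.BB.         BBB.    BBB----------###############
250 ##################+++++.+..OOOBB... .... +BBB.    BBB-#-########################
255 ###################--+++++++.++++++B.. .BBBBBBBBBBB-##------####################
```

```bash
python3 -m handwheel '[[[-0.542,-0.05,0.2,0.07,0],[-0.542,-0.05,0.2,0.05,0],[-0.542,-0.05,0.2,0.04,0],[-0.542,-0.04,0.16,0.02,0],[-0.542,0,0,0,0],[-0.5,0,0,0,0]]]'
python3 -m handwheel '[[[-0.3,0,0,0,0],[-0.3,0,0,0.1,0],[-0.3,0,0,0.4,0]]]' 90
python3 show2.py scene 190 270 140 250 5
```

```text
time_s: 41.9
eef_pos: [548.1, 192.9, 112.1]
ee_rot: [-0.0, 0.617, 0.787, 0.0]
force: [-0.4, 1.2, 3.0]
grip_width: 0.773
grip_force: 21.5
time_s: 42.2
eef_pos: [546.7, 191.8, 134.6]
ee_rot: [-0.002, 0.617, 0.787, -0.002]
force: [-0.1, 0.3, -4.1]
grip_width: 0.758
grip_force: 100.6
140 ................++##-+#####################################-   .................
145 ..........####---------###################################-       ..............
150 ...........######------####################################+      .++###########
155 ............###########-..###############################-++++... +##---########
160 ............#####-.######################################-+---###-------##-----#
165 .............######---####################################---########--######--#
170 .......+++################################-+-#####-.+-####-###############------
175 ########################-####BBBBB+.BBBBBB+  .-#######--#################--#####
180 ##################----#++##-........  .BBBB     BBB####--###############--------
185 ####-------#----#######-+--........               
[... 350 characters left out ...]
BB----##---#########
210 ---------------######-......BB.............     .BBBBBBBBBBB-###############----
215 ############------#--..BBBBBBBBBBBBBBBB   ....+BBBBBBBBBBBB-###################-
220 ##################--...................       BBBBBBBBBBBB-#################----
225 ##################-...    .. .    ..        .BBBBBBBBBBBB########----#-#######--
230 ----#############-... O OOOOOOOOOO.    .....BBBB .   BBB###############--#######
235 ###############-+......B+OOOOOO.          .BBB.    .BBB#################--------
240 ---------------+......B+OOOOOO+BB...      BBB.    .BBB###------#################
245 -----------------++..B.OOOOOO+BB........+BBB.    .BBB-#---------################
```

```bash
python3 -m handwheel '[[[-0.3,0,0,0.6,0],[-0.3,0,0,0.4,0],[-0.3,0,-0.4,0,0],[-0.3,0.03,-0.8,0,0],[-0.3,0.03,-0.9,0,0],[-0.3,0.03,-0.9,0,0],[-0.3,0.03,-0.9,0,0],[-0.3,0.03,-0.9,0,0],[-0.3,0.03,-0.9,0,0],[-0.3,0.03,-0.8,0,0]]]'
python3 -m handwheel '[[[-0.3,0,-0.5,0,0],[-0.3,0,-0.2,0,0],[-0.3,0,0,-0.4,0],[-0.3,0,0,-0.4,0],[-0.3,0,0,-0.2,0],[-0.3,0,0,0,0]]]'
python3 show2.py scene 290 380 100 210 4;python3 show2.py top 275 370 185 250 4
```

```text
time_s: 43.25
eef_pos: [558.1, -135.0, 186.1]
ee_rot: [-0.001, 0.617, 0.787, -0.0]
force: [0.9, 0.6, -4.4]
grip_width: 0.761
grip_force: 102.2
time_s: 43.85
eef_pos: [558.0, -166.8, 135.4]
ee_rot: [-0.002, 0.617, 0.787, -0.0]
force: [0.3, 0.4, -4.1]
grip_width: 0.759
grip_force: 102.2
100 .....................................###############################-.......+##########-..
104 ..............................++.....##############################-........###########-..
108 .........................####------################################-.......-############+.
112 .........................####-----++###############################-+.....+#############-.
116 ........................########-....+#############################--------+++-#########-+
120 ........................########-...+###############################---######-###########-
124 ...        .............#####----.##############################-########################-
128 .........................####################################-###-########################
132 ........+..........+++###############-BBB-########
[... 2845 characters left out ...]

225 ################--+++++++.++.           ....                  ..+--+....++++++++++++++++++++.  
229 #################--+++++++.           .++.....                         ........+++++++++++.    
233 ##################--++++..          .++++........                             ..+++++++++.     
237 #------#########----++....       .......                ...                          ...       
241 -------####-####---++.++++.............                                             ...        
245 --------#######------++++++...........                                           .++.          
249 ---------######-------+++..........                                           .+++.           +
```

```bash
python3 -m handwheel '[[[-0.535,0,0,0.06,0],[-0.537,-0.04,0.16,0,0],[-0.537,-0.05,0.19,0,0],[-0.537,-0.05,0.19,0,0]]]' 20
python3 -m handwheel '[[[-0.537,-0.05,0.19,0,0],[-0.537,-0.05,0.19,0,0],[-0.537,0,0,0,0]]]'
python3 show2.py scene 280 370 100 210 5
```

```text
time_s: 44.35
eef_pos: [551.7, -140.0, 140.6]
ee_rot: [0.001, 0.617, 0.787, -0.0]
force: [1.2, -3.2, -3.3]
grip_width: 0.768
grip_force: 24.7
time_s: 44.65
eef_pos: [546.3, -120.1, 140.0]
ee_rot: [-0.0, 0.616, 0.787, 0.0]
force: [0.4, -1.3, -4.6]
grip_width: 0.769
grip_force: 24.6
100 .......................................################################-..............+###
105 .......................................###############################-..............+####
110 ..........................+#----+++++################################-...............-####
115 ..........................#####-----.#################################-........+++#--#####
120 ..........................#######-+....+#############################---------+++-########
125 .............        .....#######-...+#################################--######--#-#######
130 ............... ...+......######--################################----#-##################
135 ..............-.++-.+++#-##############-##BBBBBBBBBBB+----#####################---########
140 .....+++#-###-...+###############-++#-...B... .BBBBB  
[... 571 characters left out ...]
..+BBBBBBB++++++++++++++...+++----#
175 ####--+.  .+++++++++++++++..+++++................ .......BBBBBBB++++++++++++++++++++++++++
180 ---++.......+++++++++.           ....OOOOOOOOOOO. ......BB   BB..+++++++++++++++++++++++++
185 ---++++++++++++++++++....        .....BB+OOOOO..      .BB.   B.................+++++++++++
190 ---+++++++++++++++++++++++++++++++++++++.OOOO+B..++...+BB   B   ..........................
195 ##-+++++++++++++++++++++++++++++++++++++++++++++++++...   ................................
200 ###############----++++++++++++++++++++++++++++++++++++++++++++++++..     ..............  
205 #############################---++++++++++++++++++++++++++++++++++++++++++++++++++..  .+++
```

```bash
python3 -m handwheel '[[[-0.537,-0.05,0.19,0,0],[-0.537,-0.05,0.19,0,0],[-0.537,-0.05,0.19,0,0],[-0.537,0,0,0,0]]]'
python3 show2.py scene 280 360 120 210 5
python3 -m handwheel '[[[-0.537,-0.05,0.19,0,0],[-0.537,-0.05,0.19,0,0],[-0.537,-0.05,0.19,0,0],[-0.537,0,0,0,0]]]'
python3 show2.py scene 270 350 120 220 5; python3 show2.py top 275 370 180 250 6
```

```text
time_s: 45.1
eef_pos: [538.9, -91.7, 140.0]
ee_rot: [-0.0, 0.616, 0.787, 0.0]
force: [-0.5, -0.8, -2.9]
grip_width: 0.768
grip_force: 25.0
120 ....................#####----...+##############################--+.---##########
125 .............       -#######-.....###############################----#####---##-
130 ............... ...+########-.+##################################---######-#####
135 ..............-..++.###################BBBB--##############------############---
140 .....+.+#-###-...+-##########-####BBBBBBBBBBBBBBBBBBBBB####################-----
145 #############-...+######---#-+-#+...... ..BBBBB    BBBBBB###############-#######
150 #########+.        .-######-++#-+..............       ..-++-####------------####
155 ------+.               -------#-.......................-+++#####-#####---------#
160 -----.          .       +--+   .......................++++-#BBB-#-#---#-########
165 --###-                  .+.....+...............   .....BBBBBBBB.....--#---------
170 #############+   .++++++.....++......BBBBBBBB...+++++.+BBBBBBBB+++++++++++++++..
175 #-##--+.  .+++++++++++
[... 2907 characters left out ...]

210 .                                             ..               ............+++++..+----########
216                                              .          ..      .............++++.  +-----#####
222                                          ..+.          ........................+++++++-----####
228 ++.............                   ......++.          ............................++++++--------
234 ---------+++++++++++..++.............++++.          ..............................+++++++--##--
240       ..++-------+...+.     ...++++++++.           .................................+++++++--##
246                        ....     .++++..          ..........................++++++++++++++++.+--
```

Run:
```python
from geo import *
S=optics.capture("scene");p=ctrl.sense()['eef_pos']
h=cv2.cvtColor(S["img"],cv2.COLOR_BGR2HSV)
for y in range(164,193,3):
    x=[x for x in range(328,346) if 100<=h[y,x][0]<=130 and h[y,x][1]>130 and h[y,x][2]>60]
    print(y,x[0],x[-1],np.round(vray(S,(x[0]-.5,y),p[:2],103.6),1),np.round(vray(S,(x[-1]+.5,y),p[:2],103.6),1))
```

```text
164 335 340 [-23.4 139.6] [-62.7 124.6]
167 333 340 [-13.2 135.5] [-65.5 115.2]
170 332 340 [ -9.3 129. ] [-68.3 105.7]
173 332 340 [-11.7 120. ] [-71.1  96. ]
176 333 340 [-20.4 108.3] [-74.   86.2]
179 333 341 [-22.8  99. ] [-84.   73.3]
182 333 341 [-25.3  89.6] [-87.   63.2]
185 333 341 [-27.7  80.1] [-90.1  53. ]
188 334 335 [-36.9  67.5] [-50.5  61.5]
191 334 337 [-39.5  57.7] [-67.2  45.2]
```

```bash
python3 -m handwheel '[[[-0.537,-0.05,0.19,0,0],[-0.537,-0.05,0.19,-0.02,0],[-0.537,-0.05,0.19,-0.03,0],[-0.537,0,0,0,0],[-0.3,0,0,0,0],[-0.3,0,0,0,0]]]' 20
python3 - <<'E'
from geo import *
S=optics.capture("scene");p=ctrl.sense()['eef_pos'];print(p)
h=cv2.cvtColor(S["img"],cv2.COLOR_BGR2HSV)
for y in range(164,195,4):
    x=[x for x in range(318,346) if 100<=h[y,x][0]<=130 and h[y,x][1]>130 and h[y,x][2]>60]
    if x:print(y,x[0],x[-1],np.round(vray(S,(x[0]-.5,y),p[:2],103.6),1),np.round(vray(S,(x[-1]+.5,y),p[:2],103.6),1))
E
```

```text
time_s: 46.3
eef_pos: [524.1, -35.9, 137.5]
ee_rot: [-0.0, 0.617, 0.787, 0.0]
force: [0.0, -0.6, -3.0]
grip_width: 0.77
grip_force: 24.5
[524.0716392  -35.96649125 137.39208466]
164 333 337 [-38.6 145.1] [-70.3 133. ]
168 332 338 [-35.5 135.7] [-80.4 118.1]
172 329 339 [-20.2 131.2] [-90.8 102.8]
176 318 340 [ 39.7 145.3] [-101.5   87.1]
180 318 341 [ 37.4 134.2] [-112.5   70.9]
184 332 339 [-48.  87.] [-102.2   63.5]
188 324 335 [-1.6 96.3] [-78.   62.4]
192 334 335 [-68.   55.3] [-81.7  49.1]
```

```bash
python3 -m handwheel '[[[-0.2,0,0,0,0],[-0.2,0,0,0,0],[-0.2,0.19,-0.78,0,0],[-0.2,0.19,-0.78,0,0],[-0.2,0,0,0.3,0],[-0.2,0,0,0.3,0],[-0.2,0,0,0,0],[-0.2,0,0,0,0],[-0.2,0,0,0,0]]]' 110
python3 show2.py scene 280 380 100 212 4; python3 show2.py top 280 370 180 270 4
```

```text
time_s: 47.25
eef_pos: [542.8, -113.7, 166.6]
ee_rot: [-0.001, 0.617, 0.787, -0.0]
force: [0.3, -0.4, -2.7]
grip_width: 0.758
grip_force: 126.2
100 ..........................++----+++---################################-...............+#############
104 ..........................######-----##################################-..............##############
108 ..........................######---....################################--++++...+--..-##############
112 ..........................########-.....#############################+.+---#####---++###############
116 ..........................########-..+#############################-....+-######--##-###############
120 ..........................######---#######-+BBB  ..++##############-################################
124 .............        ......++++#########-.BBBBBBBBBBBBBBBBB#####-#################-#################
128 .................................#---##-BBBBBBBBBBBBBBBBBBBBB-########-###########-#################
132 ................ .+..........+.+##-+--BBBBB   BBBBBBBBBBBBBBBBB#####################################
136 .......
[... 3468 characters left out ...]
+++++.           .......+++++++--##
244      .+++....                                      ...+++++.           ....+++++++--+++--#
248     ....................                                 ..          .+++++++++++++--+++--
252 ........                       ..                      ...          .+++++++.++..+++++----
256 .......                                            ..++.           .+++------#############
260 ......                                            .++..          .--###################-##
264 ...                                             ..++.           +-#############-----------
268                                                  ..           .--#######################--
```

```bash
python3 -m handwheel '[[[-0.2,0,0,0.5,0],[-0.2,0,0,-0.4,0],[-0.2,0,0,0.6,0],[-0.2,0,0,0,0],[-0.2,0,0,0,0],[-0.2,0,0,0,0]]]'
python3 -c "
from geo import *
f=[]
for k in range(3): optics.capture('scene'); f.append(ctrl.sense()['force'][2])
print(f)"
python3 show2.py scene 290 390 140 212 3
```

```text
time_s: 47.95
eef_pos: [542.6, -113.8, 201.1]
ee_rot: [-0.001, 0.617, 0.787, -0.0]
force: [-0.5, -0.2, -3.5]
grip_width: 0.758
grip_force: 127.2
[np.float64(-3.6375297761064544), np.float64(-3.2333676096653186), np.float64(-3.0106143669547305)]
140 #-#-...+-##################-+.......................BBBBBBBBBBBBB------#############################
143 ###-...+###########---------+.+++...................BBBBBBBBBBBBB-##################################
146 ###-...+##------------------.++...BBBBBBBBB.........BBBBBBBB   BB-###-##############################
149 -..     .--#-##-###---------.+.BBBBBBBBBBBBBB......BBBBBBBB    BBB##################################
152            .---------------+..+++++..BBBB..........BBBBBBBB.    BB-#-#---###########################
155              ---------------.......................BBBBBBBBB   BB#---#--#------###-#################
158              .------+  .+......OOOOOOOOOO..........BBBBBBBBB  B-----#-#-------------------##########
161               --.  ....++++....O.OOOOOOOOO.........BBBBBBBBBB--##########-#--#------------------####
164            
[... 964 characters left out ...]
....                                  .-##-..............+++++++++####
194 ++++++++++++++++++++++++++++++++++++++..                          .++.###-...........++++++++..-####
197 +++++++++++++++++++++++++++++++++++++++++++++++..                   +----+......   .++++++++--######
200 #####---++++++++++++++++++++++++++++++++++++++++++++++++..    ...+++++++++++..  .+++++++++-#########
203 ##############--++++++++++++++++++++++++++++++++++++++++++++++++++..  .  ..   .++++++++-############
206 ######################---+++++++++++++++++++++++++++++++++++++++++++++++++++++.++++++-##############
209 ###############################---+++++++++++++++++++++++++++++++++++++++++...++++-#################
```

```bash
python3 -m handwheel '[[[-0.2,-0.15,0.6,0,0],[-0.2,-0.2,0.8,0,0],[-0.2,-0.2,0.8,0,0],[-0.2,-0.1,0.5,-0.3,0],[-0.2,0,0,-0.6,0],[-0.2,0,0,-0.5,0],[-0.2,0,0,-0.2,0],[-0.2,0,0,0,0],[-0.53,0,0,0,0],[-0.537,0,0,0,0]]]' 20
python3 -m handwheel '[[[-0.537,0.04,-0.17,0,0],[-0.537,0.05,-0.19,0,0],[-0.537,0.05,-0.19,0,0],[-0.537,0.05,-0.19,0,0],[-0.537,0.05,-0.19,0,0],[-0.537,0,0,0,0]]]'
python3 show2.py scene 255 345 110 240 5
```

```text
time_s: 49.15
eef_pos: [511.3, 20.6, 123.7]
ee_rot: [0.001, 0.617, 0.787, 0.001]
force: [0.1, -0.6, -3.9]
grip_width: 0.766
grip_force: 27.4
time_s: 49.75
eef_pos: [523.0, -27.0, 122.4]
ee_rot: [0.0, 0.617, 0.787, -0.0]
force: [-0.9, 0.7, -3.5]
grip_width: 0.768
grip_force: 23.4
110                                           ..+#################################-.       .  
115    .                         .             .##################################-      . .  
120                                .           .#################################-     .    ..
125                                   ...-.     -#############################################
130     ..                        .#####------################################################
135                               .####-----+..-###############################---------------
140         .             .      .+########-+.+-################################------#---++-#
145           .    ...+#-#################--++-##############################-------######--#-
150  ..+#-##-########################################-BBBBBB
[... 949 characters left out ...]
OO........BBBBB.   BB++++++++++++++
205 -###--#############------#################+.++..BBOOOOO..........BBBBB.  .B+++++++++++++++
210 ###########-------------------#####---####---++.B+OOOOO+B........BBBBBBB++++++++++++++++++
215 ##############-#############--######################-OO+++......-##################--+++++
220 ########------------###############################################--#####################
225 -------#####################################################------------#####------####--#
230 ####################################################------#####----##--###-#######--------
235 ##########################################-----####################-####---#######--------
```

```bash
cat > til.py <<'E'
import sys
from geo import *
S=optics.capture("scene");p=ctrl.sense()['eef_pos']
h=cv2.cvtColor(S["img"],cv2.COLOR_BGR2HSV)
x0,x1,y0,y1=map(int,sys.argv[1:])
for y in range(y0,y1,4):
    x=[x for x in range(x0,x1) if 100<=h[y,x][0]<=130 and h[y,x][1]>130 and h[y,x][2]>60]
    if x:print(y,x[0],x[-1],np.round(vray(S,(x[0]-.5,y),p[:2],103.6),1),np.round(vray(S,(x[-1]+.5,y),p[:2],103.6),1))
E
python3 til.py 316 342 176 214
python3 -m handwheel '[[[-0.537,0.05,-0.19,0,0],[-0.537,0.05,-0.19,0,0],[-0.537,0.05,-0.19,0,0],[-0.537,0.05,-0.19,0,0],[-0.537,0.05,-0.19,0,0],[-0.537,0,0,0,0]]]'
python3 til.py 316 370 160 214;python3 show2.py scene 255 365 140 220 5
```

```text
176 328 331 [-29.5 120.6] [-54.1 110.4]
180 322 331 [  3.  123.6] [-57.3  98.1]
184 321 330 [  6.1 114.4] [-54.1  88.3]
188 321 330 [  3.5 102.7] [-57.3  75.7]
192 321 330 [ 0.9 90.8] [-60.6  62.8]
196 320 330 [ 4.1 81.4] [-63.9  49.7]
200 320 330 [ 1.5 69.2] [-67.3  36.4]
204 319 330 [ 4.8 59.6] [-70.8  22.9]
208 319 327 [ 2.1 47.1] [-54.1  19.1]
212 319 324 [-0.6 34.4] [-37.8  15.5]
time_s: 50.45
eef_pos: [535.5, -74.6, 122.5]
ee_rot: [0.0, 0.617, 0.787, -0.0]
force: [0.1, 0.9, -3.5]
grip_width: 0.768
grip_force: 21.4
172 330 336 [  8.7 126.3] [-36.  108.4]
176 329 335 [ 11.8 116.8] [-32.8  98.5]
180 316 334 [ 83.5 136.3] [-29.6  88.5]
184 316 333 [ 81.3 125.1] [-26.4  78.5]
188 326 332 [21.4 88.2] [-23.2  68.5]
192 325 331 [24.6 78.6] [-19.9  58.4]
196 324 331 [27.8 69. ] [-23.3  45.2]
200 324 330 [24.9 56.3] [-20.1  35. ]
204 323 329 [28.2 46.5] [-16.8  24.7]
208 322 328 [31.4 36.7] [-13.5  14.3]
212 321 326 [34.7 26.7] [-3.5  7.3]
140 ................................+#--##-.+####-----####################################--#############-----####
145  .................+#-##########
[... 989 characters left out ...]
....++++++
190 #####---##----##------------++++++++++++++++++....................... .BBBBBB.                        .-###+..
195 --#-----###################-+++++++++++++++++.....OOOOOOOOOOO.........BB  .BB..                      .++-###+.
200 ---#####################################---+.......B+OOOOO..........BBB   BB+++++++++++++++++.  ....++++++++++
205 --------###-######-------##################+......B+OOOOO.BB.......BBB  .BB+++++++++++++++++++++++++++++++++..
210 ###########------------------##################-+++.OOOO+B........BBB ..B++++++++++++++++++++++++++++++++++++.
215 #############---###############################---+++++++++++###BBB-###############---++++++++++++++++++++++..
```

```bash
python3 -m handwheel '[[[-0.4,0,0,0,0],[-0.4,0,0,0.3,0],[-0.4,0,0.5,0.3,0],[-0.4,0.04,0.9,0,0],[-0.4,0.04,0.9,0,0],[-0.4,0.04,0.9,0,0],[-0.4,0.04,0.9,0,0],[-0.4,0,0.5,-0.2,0],[-0.4,0,0,-0.3,0],[-0.4,0,0,0,0]]]' 60
python3 -m handwheel '[[[-0.45,0,0,-0.06,0],[-0.5,0,0,-0.04,0],[-0.537,0,0,0,0]]]' 20
python3 til.py 215 262 190 250
```

```text
time_s: 51.55
eef_pos: [541.9, 157.6, 125.7]
ee_rot: [-0.001, 0.616, 0.788, -0.001]
force: [-1.0, 0.3, -2.6]
grip_width: 0.762
grip_force: 68.3
time_s: 51.85
eef_pos: [543.3, 156.4, 122.8]
ee_rot: [0.0, 0.617, 0.787, 0.0]
force: [-0.7, -0.8, -3.1]
grip_width: 0.769
grip_force: 22.0
202 255 261 [ 12.  129.2] [-14.6 116.4]
206 255 261 [ 11.6 119.4] [-15.1 106.2]
210 235 261 [ 79.9 144. ] [-15.6  95.9]
214 230 261 [ 95.5 142.9] [-16.2  85.5]
218 238 261 [ 70.3 120.7] [-16.7  74.9]
222 252 261 [21.4 85. ] [-17.2  64.2]
226 251 261 [24.8 76.8] [-17.8  53.4]
230 251 261 [24.6 66.5] [-18.4  42.5]
234 231 260 [93.1 95.5] [-14.8  33.7]
238 231 260 [93.2 86. ] [-15.4  22.5]
242 230 259 [96.5 78.4] [-11.8  13.7]
246 238 257 [70.3 52.6] [-4.1  7.3]
```

```bash
python3 -m handwheel '[[[-0.537,0,0,-0.06,0],[-0.537,0.03,-0.1,-0.04,0],[-0.538,0.06,-0.23,-0.03,0],[-0.538,0.06,-0.23,-0.04,0],[-0.538,0.06,-0.23,-0.06,0],[-0.538,0,0,0,0]]]' 20
python3 -m handwheel '[[[-0.539,0.05,-0.2,-0.1,0],[-0.539,0.05,-0.2,-0.11,0],[-0.539,0.05,-0.2,-0.12,0],[-0.539,0,0,0,0]]]'
python3 show2.py scene 200 280 160 250 5;python3 til.py 245 290 190 250
```

```text
time_s: 52.5
eef_pos: [554.8, 114.9, 112.1]
ee_rot: [0.001, 0.618, 0.786, 0.0]
force: [-2.2, -1.8, 7.5]
grip_width: 0.771
grip_force: 20.5
time_s: 52.9
eef_pos: [562.9, 83.6, 96.7]
ee_rot: [0.003, 0.617, 0.787, -0.0]
force: [-3.7, -7.8, 15.9]
grip_width: 0.77
grip_force: 21.1
160 ............................+#--.    .-#########-O##############################
165 ............+.+#-##############-.     +#####----################################
170 ################################+     ......+########-  BBBBB--------#######----
175 ######################------#-#-+    ....... .--+-###+           ....   .#####-#
180 ######-#--------#-#----#########+     ........--+-#-                      .#####
185 ----------####-#-------#########-.    ..........++                        .+++-#
190 ###############################################-                          ++.+##
195 ######################################-------+                          BB-+++##
200 ##########################-#---------------+      BB                  BBBBBBBBBB
205 ##--###-------###-------#####-#---#-#----+      BBBBBB
[... 498 characters left out ...]
.OO.BB        .BBB    BBB-----###-#-#-
240 #####################################-++++...+++++BBB..BBBBBBBBBB##########-####
245 ---############-----##########################################--################
194 273 273 [ 13.7 113.8] [  9.4 111.9]
198 271 280 [ 21.4 107.2] [-22.8  86.5]
202 246 279 [116.  142.5] [-19.3  77.4]
206 249 277 [105.4 128. ] [-11.1  70.6]
210 266 276 [40.1 85.6] [-7.6 61.6]
214 265 274 [43.6 77. ] [ 0.6 54.8]
218 263 273 [51.2 70.5] [ 4.1 45.8]
222 262 271 [54.7 61.9] [12.2 39.1]
226 249 269 [104.3  78.6] [20.2 32.4]
230 248 268 [107.7  70.4] [23.8 23.3]
234 246 266 [114.8  64.3] [31.8 16.7]
238 246 265 [114.6  54. ] [35.4  7.6]
242 254 263 [84.2 25.5] [43.3  1.1]
```

```bash
python3 -m handwheel '[[[-0.541,0.05,-0.2,-0.14,0],[-0.541,0.05,-0.2,-0.16,0],[-0.541,0.05,-0.2,-0.18,0],[-0.541,0.05,-0.18,-0.19,0],[-0.541,0,0,0,0]]]'
python3 -m handwheel '[[[-0.541,0.04,-0.16,-0.2,0],[-0.541,0.03,-0.13,-0.2,0],[-0.541,0.03,-0.1,-0.2,0],[-0.541,0,0,0,0]]]'
python3 show2.py scene 200 280 180 260 4
```

```text
time_s: 53.5
eef_pos: [571.6, 45.8, 60.4]
ee_rot: [0.0, 0.618, 0.786, -0.0]
force: [-0.1, -0.6, -1.5]
grip_width: 0.776
grip_force: 9.6
time_s: 53.9
eef_pos: [575.5, 28.3, 29.1]
ee_rot: [-0.001, 0.617, 0.787, -0.001]
force: [0.0, 0.1, -3.6]
grip_width: 0.77
grip_force: 8.7
180 ########--------################+   ................-####-----##################
184 ------##########################-.   ................-###############----#--####
188 #########-#########################--+............++-#-----#######-----.    B ..
192 ###############################################-############-+-###-.            
196 ###################################----####---------#--###-#-++                 
200 #############################------------#------##--####--+   BBBBBB            
204 #--####-------####--------####--#####-----------------+       BBBBBBBBBB        
208 --########-##-----#####-------------------####----.    OOOOOOOOOO.BBBBBB.       
212 ------#####----#-######-----------------#####-           OOOOOOOO.           .BB
216 ----------##############-------#####------        BB+ OOO
[... 173 characters left out ...]
      BBBBB...BBBBBB
228 ######################################BBB++++++++++++++B..    BBBBB. .....BBBB-#
232 ######################################BBBBBBBBBB+++++++BBBBBBBBB. ....BBBBB#####
236 --------###############################BBBBBBBBBBBBBBBBBBBBBBBBB..+BBBB#########
240 -################################################BBBBBBBBBBBBBBBBBB-############
244 ##########################################################BBBBB-################
248 ################################################################################
252 ##################################################--############################
256 #####################################################--###############---#######
```

```bash
python3 -m handwheel '[[[-0.541,0.01,-0.05,-0.14,0],[-0.541,0.01,-0.03,-0.12,0],[-0.541,0,0,0,0]]]'; python3 -m handwheel '[[[-0.541,0,-0.01,-0.08,0],[-0.541,0,0,-0.06,0],[-0.541,0,0,0,0]]]'; python3 til.py 245 300 184 246
```

```text
time_s: 54.25
eef_pos: [576.9, 24.9, 17.2]
ee_rot: [-0.0, 0.617, 0.787, -0.0]
force: [0.4, -0.1, -1.7]
grip_width: 0.769
grip_force: 8.5
time_s: 54.55
eef_pos: [577.4, 24.4, 11.3]
ee_rot: [0.0, 0.617, 0.787, 0.0]
force: [-1.1, -0.9, 1.4]
grip_width: 0.771
grip_force: 9.5
196 282 283 [34.5 89.8] [25.1 85.5]
204 264 272 [110.6 105.3] [73. 87.]
208 268 272 [93.6 86.7] [72.2 76. ]
212 282 285 [29.9 43.9] [10.3 33.9]
216 251 293 [159.1  99.8] [-32.9  -0.1]
220 258 289 [132.3  75.7] [-13.1  -1.6]
224 267 285 [95.  45.1] [ 6.2 -3.1]
228 256 280 [139.2  58.8] [30.  -1.9]
232 245 276 [179.9  71.3] [48.2 -3.3]
236 245 271 [179.7  61.1] [70.5 -2.1]
240 248 267 [168.6  44.3] [87.7 -3.5]
244 257 262 [133.6  12.7] [108.7  -2.3]
```

```bash
python3 -m handwheel '[[[-0.541,0,0,-0.06,0],[-0.53,0,0,-0.02,0],[-0.53,0,0,0,0],[-0.53,0,0,0,0],[-0.53,0,0,0,0]]]'; python3 til.py 285 300 212 226; python3 -m handwheel '[[[-0.6,0,0,0,0],[-0.8,0,0,0,0],[-1,0,0,0,0],[-1,0,0,0.2,0],[-1,0,0,0.6,0],[-1,0,0,1,0],[-1,0,0,1,0],[-1,-1,0,0,0],[-1,-1,0,0,0],[-1,-1,0,0,0]]]'
python3 show2.py scene 225 305 180 250 4; python3 show2.py scene 280 385 160 212 3; python3 show2.py top 195 260 195 250 3;python3 show2.py top 280 370 170 270 3
```

```text
time_s: 55.1
eef_pos: [577.4, 24.3, 9.0]
ee_rot: [0.0, 0.617, 0.787, -0.0]
force: [-7.6, -1.4, 20.4]
grip_width: 0.773
grip_force: 17.3
212 285 285 [15.3 36.4] [10.3 33.8]
216 285 293 [14.  24.3] [-33.   -0.2]
220 285 289 [12.6 12. ] [-13.1  -1.7]
224 285 285 [11.3 -0.5] [ 6.2 -3.2]
time_s: 56.15
eef_pos: [425.4, 24.6, 147.5]
ee_rot: [0.0, 0.617, 0.787, 0.0]
force: [0.2, 0.2, 0.7]
grip_width: 0.998
grip_force: 0.0
180 -###-#-+                       +--------------------------+..  .  .....         
184 #######-                       ---------------------------+++++++++++++..       
188 ##########-+....        ..+-#-----------------------------++++++++++++++++++++++
192 ##################-#-----------------------------------##-++++++++++++++++++++++
196 ######--------------------------------------             BB.++++++++++++++++++++
200 --------------------------------------+                              B---+++++++
204 ---------------------------------.     BBBBBBBBB                  BBBB-#########
208 ----------------------------    OOOOOOOOO +BBBBB              BBBBBBBB##########
21
[... 6687 characters left out ...]
+++++++++++++++++++++++++.++++++.+-
251 ++------------------.       ..+++++.......+...........++++++++++++++++++++++.++..++..++++-
254      .+-------------+.      ..+++++++++..+++.....+++++++++++++++++++++++..+++++------#####
257       .--------------+       .++++++++++++++++..+++++++++.+....++++-----##################
260       .+--------------+     ..++++++++++++...........+++-----#######################----##
263       .+---------------+  .+++.++....      ..+-----#############################----------
266       .+----------------.       ..++----#######################################-----------
269      ..++------------------------##-----###############################################---
```

Run:
```python
from geo import *
np.set_printoptions(precision=1,suppress=True)
T=optics.capture("top");S=optics.capture("scene")
K,R,t=map(np.asarray,(S["K"],S["R"],S["t"]))
for uv in((291.5,202.5),(310,219.5),(337,239.5)):
    X=ray(T,uv,20);c=K@(R@X+t);print(uv,X[:2],"scene",c[:2]/c[2])
for n,c,roi in(("top",T,(285,175,368,268)),("scene",S,(284,160,388,212))):
    g=cv2.cvtColor(c["img"],cv2.COLOR_BGR2GRAY);x0,y0,x1,y1=roi
    k,l,st,ce=cv2.connectedComponentsWithStats((g[y0:y1,x0:x1]<(100 if n=="top" else 75)).astype(np.uint8))
    for i in range(1,k):
        if st[i,4]>3:print(n,ce[i]+[x0,y0],st[i,2:])
g=cv2.cvtColor(T["img"],cv2.COLOR_BGR2GRAY)
for y in range(182,262,3):print(y,"".join(chr(48+min(9,int(v)//26)) for v in g[y,284:366]))
cv2.imwrite("pics/z.png",T["img"])
```

```text
(291.5, 202.5) [609.3 -89.7] scene [297.8 191.5]
(310, 219.5) [ 559.  -142.3] scene [324.7 192.4]
(337, 239.5) [ 500.7 -218.3] scene [359.2 191.7]
top [299.  178.2] [ 42  11 236]
top [360.9 203. ] [ 21  70 568]
top [291.2 202.6] [ 4  6 12]
top [291.2 243.2] [ 19  67 594]
top [310.  218.6] [ 5  6 25]
top [336.7 239.3] [ 4  7 20]
top [348.5 262.2] [ 55  16 456]
scene [310.2 167.2] [ 10  18 112]
scene [363.2 167.9] [ 53  29 618]
scene [385.3 160.6] [ 6  3 11]
scene [286.8 169.9] [10 12 54]
scene [326.3 178.3] [ 8  6 40]
scene [382.1 203.7] [ 17  27 187]
scene [360.4 193.1] [ 4  8 23]
scene [305.4 207.7] [ 33  11 192]
182 3333333333333334456678888877666555666777888887555555555554444468643333444445555554
185 3333455567777777666666666777888888888888888888655555555555444446863334444444455543
188 7877666555655555578999998888888888888888888888865555555555544444686333334444444332
191 6877788876655678999999999988888888888888888888886555555555554444578632222222222222
194 5788876555689998789999998888888888888888888888888655555555555544457863222222222222
197 357765568999999999878888888888888888888
[... 1170 characters left out ...]
5543
239 2222222222234798888888655565555555555556778999999974223456666666666666666654444554
242 2232222222233578888888655555555555555555555555666532234555666666666666666665444455
245 2222222222222358888888865555566655555555555555555555555555566666666555555555544445
248 2222222222222235888888876555555665555555556665555555555555555555555555555555554444
251 4432222222222224688888886555555556655555566666655555555555555555555555555556655555
254 8764322222222223478888887555555555555555555555555555555555555555555555555443332222
257 8864332222222222357988888654444444455555555555555555555555555544333221112211122222
260 9864333222222222235788777654444444445555555555555544333222221111111111111122222222
```

Run:
```python
from geo import *
np.set_printoptions(precision=1,suppress=True)
T=optics.capture("top");S=optics.capture("scene")
X=tri(T,(310,219),S,(326.3,178.3));print("B tri",X)
K,R,t=map(np.asarray,(T["K"],T["R"],T["t"]))
c=K@(R@X+t);print(c[:2]/c[2])
for z in(15,25,40,55):
    Y=ray(S,(326.3,178.3),z);c=K@(R@Y+t);print(z,Y[:2],c[:2]/c[2])
h=cv2.cvtColor(T["img"],cv2.COLOR_BGR2HSV)
for y in range(186,246,2):print(y,"".join(" .:-=+*#%@"[min(9,max(0,(int(h[y,x,2])-130)//13))] for x in range(284,350)),"".join(str(min(9,int(h[y,x,1])//8)) for x in range(284,350)))
h=cv2.cvtColor(S["img"],cv2.COLOR_BGR2HSV)
for y in range(164,204,2):print(y,"".join(" .:-=+*#%@"[min(9,int(h[y,x,2])//26)] for x in range(284,390)))
```

```text
B tri [ 555.2 -136.1   66.7]
[310.1 219.1]
15 [ 615.4 -218.5] [335.2 200.3]
25 [ 603.7 -202.7] [330.5 203.9]
40 [ 586.2 -178.8] [323.4 209.2]
55 [ 568.6 -155. ] [316.1 214.8]
186   .:-=+*+*+=-::...:-++++**####################=:..... ..       :+- 222222222222222222100012222111111111111111111122222222222221212210
188 +*+=-:::::::.   .=#%@@%%######################*-.........       =* 222222222222222210000000111111111111111111111122222222222222121221
190 =+-:-==+++=:..:+#@@@@@@@@%#####################*-.........      .+ 222222222222221000000000001111111111111111111112222222222222211122
192 :****##*+:..-+#%%@@@@@@@@%######################-..........      - 222222222222100000000000001111111111111111111112222222222222211222
194  +##*+-:..=*%@@%*#@@@@@%########################*-......... ..     221212222110000032000000011111111111111111111111222222222222222222
196  -#*-. .=#%@@@@@@#*%@@%##########################=:..........      221222211000000001410001111111111111111111111111122222222222222222
198   +#-  +#@@@@@@@@%#**############################*-........::..    22212211000000000012211111
[... 4734 characters left out ...]
%*-..:***##*##*#******++++++++::::
192 ==========++++++++++++++++++++++++=+++**#*#%%%%%%%@@@@%@@@@@@@@@@@@@@@@%#**:..:*####*********+++++++++:.::
194 +=========+++++++++++++++++++++++++++++==+++**%%%@@@@%%%%@@@@@@@@@@@@@%%*++-..:+###**#*****++++++++**:::::
196 #==+==+==+=++++++++++++++++++++++++++++++++=+=++++*#%%%%@@@@@@@@@@@@@@@@%+=...-*******#@@%+++++++++=::::::
198 @@@@%##===+++++++++++++++++++++++++++++++++++++=+=+===++*#%%@@@@@@@@@@%%#*==++++++++*%@@#++++++++=:..:...:
200 @@@@@@@@@@*-===++++++++++++++++++++++++++++++++++++++++=====+++*#%%###*++++++++++++#@@#++++++++=:.........
202 @@@@@@@@@%#:...::-==+++++++++++++++++++++++++++++++++++++=++=+====+++*#@%%%#*++**#@@%+++++++++-...........
```

```bash
python3 -c "
from rig import ctrl
print(ctrl.sense()['time_s'],ctrl.finish_job())"
```

```text
the job is handed in; nothing more can be done
56.55 None
```

The job is handed in at 56.6 s. By my camera measurements all four vials are in the tray (at least one standing upright) and the empty box stands upright and shut on the free worktop to the left of the tray, though no verdict came back. The box was dropped twice along the way, and the bottles and flask at the back were not checked again at the end.

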